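Sort the loose bench things into their colour-coded trays

ROBOT

A 6-joint arm with a two-finger parallel gripper is mounted at the origin on a cart in front of the work surface, level with it; the furniture and walls round the work are solid. World frame = base frame: x ahead of the robot, y to its left, z up, the work surface at z = 0. Lengths are in mm, angles in rad, forces in N, time in s.
With the tool pointing down it reaches from about 275 to 750 mm from the base axis. Payload 10.2 kg.
Tool frame: the origin (TCP) lies at the centre of the arm's flange, where the gripper is bolted on; the fingertips stand ctrl.tip_reach ahead of it and the grasp point (between the pads) lies 155 mm ahead of it (ctrl.tip_reach is the distance from the TCP to the fingertips, in mm); z points along the fingers, y is the direction in which the jaws open and shut (so a half turn about z gives the same grasp; the last joint's range is limited). The gripper opens to 85 mm and grips with 20 to 120 N. Pads are 22 mm wide; open, the fingers measure 114 mm over their backs; the gripper's body (76 mm by 85 mm) begins 54 mm behind the grasp point. The pads swing forward as they close: fully open they stand 13 mm farther back than shut.
Start: joints at [-0.223, 0.313, 1.498, -0, 1.331, -0.223], TCP at [525.007, -0.014, 404.694] pointing down, gripper open.
Joint ranges: [-2.94, 2.94], [-0.97, 2.17], [0.19, 2.56], [-1.23, 4.37], [0.02, 3.11], [-2.88, 2.88]. Speed limits (rad/s): [2.39, 2.39, 3.01, 3.14, 3.14, 3.14].

INTERFACE

Orientations are given as a unit quaternion [w, x, y, z].
In Python, from rig import ctrl, viewer gives the robot as it stands.
- The arm moves only by the tool drive_tool, never from a script. Its argument "rows" is a list that holds one entry, the list of rows, each a list of 6 numbers: the shift along the world's x, y, z normalised to -1 to 1, where 1 is 0.1 m, then the turn, a rotation vector about the world's x, y, z normalised to -1 to 1, where 1 is 90 degrees. A call has 1 to 10 rows; each row is the pose to reach, as a shift and turn from the pose measured when the call began; what a row does not reach only later rows make up. A row lasts 1/8 s, in which the tool goes at most 62.5 mm and 10.7 degrees, less where a joint would pass 70% of its speed; a pose out of reach is approached as far as the arm can. A call with a number of a shift or a turn outside -1 to 1 is refused whole. A call with a gripper value outside its range is refused whole. "fingers" is the opening, from -1 (shut) to 1 (fully open), set as the call begins (left out, the last holds). The fingers move at their own pace and stop on an object; "force" is the grip in N (left out, the last holds). Time passes only in rows, so rows that repeat a pose let the fingers close. It gives the time, the measured TCP pose, the force and the opening at its end, in the units of the state.
- ctrl.sense(): the state, without advancing time (a new reading comes with each control period).
- viewer.capture(name): name is "scene" or "side" or "wrist"; returns the picture (400x640x3 uint8, red, green, blue); there is no depth.
- viewer.calibration(name): a dict with "mtx" (3x3 intrinsics, pixels), "dist_coeffs" ([k1, k2, p1, p2, k3] as OpenCV has them; the pictures are not rectified), "extrinsics" (4x4, takes a point from camera to world coordinates). Camera axes: x right, y up, looking along -z (the intrinsics and any distortion apply to the point x, -y, -z); pixel columns grow to the right and rows downward; lengths in mm; the calibration is good to about 2 mm. A picture is of the moment at which its call begins: read the wrist's pose just before it. calibration takes no time and is no camera call; for the wrist camera it gives the pose at the moment of the call.
- ctrl.finish_job(): hands the job in, once; it reports no verdict.
The state is a dict: "time_s": time; "joints": joint angles; "dq": joint speeds; "tau": joint torques, N m; "eef_pos": TCP position; "ee_rot": TCP orientation; "force": force on the tool from outside, world axes, zero at the start; "wrist_torque": the same for the moment, N m; "grip_width": opening from 0.0 (shut) to 1.0 (fully open).
Only numpy, scipy, OpenCV 4.12 (cv2) and the standard library are available. Lean on these libraries where they do the work, as an engineer would, in place of code of your own. Each camera call takes 0.05 s, during which the arm holds its last target.

TASK

Clear up the loose things at the right of the bench by putting each where it belongs: the two spare gripper fingers (orange and black) in the yellow tray, the marker pen and the black brush in the green tray, and the reel of solder in the red tray. Each must lie flat on its tray's floor, wholly inside and not on top of another thing, with the reel standing on its flat flange as it stands now; leave the multimeter and the mug where they are.

Things in the scene. Friction and masses are not known exactly. Their poses are not given: they have to be found in the camera images.
- orange_finger_centre (a point): spare printed gripper finger in orange plastic: a plain bar 52 mm long (its y axis), 14 mm wide (x), 12 mm high (z), slightly tapered to one end, about 20 g, lying flat on the worktop. This point is its centre, half-way up (6 mm). Belongs in the yellow tray; grip it across its 14 mm width.
- black_finger_centre (a point): spare printed gripper finger in black plastic: a plain bar 52 mm long (its y axis), 14 mm wide (x), 12 mm high (z), slightly tapered to one end, about 20 g, lying flat on the worktop. This point is its centre, half-way up (6 mm). Belongs in the yellow tray; grip it across its 14 mm width.
- marker_centre (a point): round marker pen lying on its side, white barrel and blue cap, 131 mm long (y axis; at the start its x axis is level and z up), 16 mm diameter, about 22 g; it rolls only when pushed. This point is at mid-length, on its axis (8 mm up). Belongs in the green tray; grip across the width at this point.
- brush_centre (a point): black antistatic brush lying flat, 142 mm long (along its y axis; handle towards +y, bristles towards -y), at most 24 mm wide (x; about 18 mm at this point), 9 mm high (z), about 25 g. This point is at mid-length, half-way up (4.5 mm). Belongs in the green tray; grip across the width at this point or a little towards the handle.
- reel_centre (a point): reel of solder wire with two blue flanges, standing on one flange with its axis (z) upright: 56 mm diameter, 37 mm high, flanges 3 mm thick, wire winding 46 mm diameter between them, about 0.16 kg. This point is its centre, half-way up (18.5 mm). Belongs in the red tray; grip it firmly across the 56 mm flanges, low enough that the pads bear on both flanges (a grip on the edge of one flange slips).
- yellow_tray: an open shallow yellow tray, 174 x 130 mm outside (168 x 124 mm inside), 22 mm high, walls and floor 3 mm thick, fixed to the worktop, with a small flat tab 9 mm out from the rim in the middle of each short side. Origin: centre of its underside; x runs along the 174 mm sides (roughly away from the robot), y along the 130 mm sides, z up. For the two gripper fingers.
- green_tray: an open shallow green tray, 174 x 130 mm outside (168 x 124 mm inside), 22 mm high, walls and floor 3 mm thick, fixed to the worktop, with a small flat tab 9 mm out from the rim in the middle of each short side. Origin: centre of its underside; x runs along the 174 mm sides (roughly away from the robot), y along the 130 mm sides, z up. For the marker and the brush, which fit along x.
- red_tray: an open shallow red tray, 174 x 130 mm outside (168 x 124 mm inside), 22 mm high, walls and floor 3 mm thick, fixed to the worktop, with a small flat tab 9 mm out from the rim in the middle of each short side. Origin: centre of its underside; x runs along the 174 mm sides (roughly away from the robot), y along the 130 mm sides, z up. For the reel of solder.
- multimeter: yellow and black hand-held multimeter lying on its back, 150 x 68 x 40 mm, origin at the centre of its underside; loose, a bystander behind the trays, to be left alone.
- mug: cream-white mug, 78 mm diameter, 101 mm high, standing upright, handle towards its own -y, origin on its underside; loose, a bystander behind the trays, to be left alone.
Not all that is in view belongs to the job. What is shaped like the part that bears reel_centre but brown or pink is not meant.

How it is judged:
By the outcome, as a careful person would: the job done as asked, in the order asked, and still so for the second after the job is handed in, with the robot touching nothing.
It also fails if it takes over 112 s, if anything falls off the work surface, if the arm or the gripper's body presses on something with over 40 N, if the wrist force passes 120 N, or if a joint passes its speed limit or range.

## Working session

There is one attempt and no reset: what is moved stays moved. The work goes in short steps, Python scripts to look and compute and a tool call to move; the robot and the scene stay as the last step left them, time stands still between calls to the robot, and variables do not carry over. Pictures are saved under pics/ and viewed, and the job is handed in when it is done.

Besides the shell and the picture viewer there is one more tool, called after ">>>" as name(argument=value, ...), one argument or row to a line, values as JSON. drive_tool: Moves the arm, as the interface text tells. Scaled input: -1 to 1 covers 0.1 m each way for a shift and 90 degrees each way for a turn. Its arguments: {"type":"object","properties":{"rows":{"type":"array","items":{"type":"array","items":{"type":"array","items":{"type":"number"}}}},"fingers":{"type":"number"},"force":{"type":"number"}},"required":["rows"]}

```bash
ls; mkdir -p pics
python3 - <<'E'
from rig import ctrl, viewer
import cv2
s=ctrl.sense(); print(s, ctrl.tip_reach)
for n in ("scene","side","wrist"):
    c=viewer.calibration(n); print(n,c)
    cv2.imwrite(f"pics/{n}0.png",viewer.capture(n)[:,:,::-1])
E
```

```text
pics
{'time_s': 0.0, 'joints': array([-2.23421297e-01,  3.13441204e-01,  1.49845549e+00, -2.17693935e-05,
        1.33100288e+00, -2.23394275e-01]), 'dq': array([-0.00031596, -0.00045718, -0.00070431,  0.00065807, -0.0014857 ,
        0.00148913]), 'tau': array([-5.78409599e-04, -4.12261176e+01, -2.59742296e+01, -3.58453699e-04,
        4.11797926e-03, -1.23038126e-05]), 'eef_pos': array([ 5.24955696e+02, -1.50564318e-02,  4.04132505e+02]), 'ee_rot': array([-5.47318632e-04,  7.07114351e-01,  7.07098909e-01, -3.57153664e-04]), 'force': array([ 0.38079597,  0.12656538, -0.01772331]), 'wrist_torque': array([ 0.04978398,  0.04258749, -0.02173762]), 'grip_width': 0.9956497837429289} 173.4
scene {'mtx': array([[380.52752826,   0.        , 316.39227176],
       [  0.        , 380.52752826, 194.67731165],
       [  0.        ,   0.        ,   1.        ]]), 'dist_coeffs': array([-0.03821352,  0.        ,  0.        ,  0.        ,  0.        ]), 'extrinsics': array([[ 7.45312107e-01,  5.20543226e-01, -4.16586861e-01,
         9.28628823e+01],
       [-6.66652559e-01,  5.73251684e-01, -4.76399
[... 723 characters left out ...]
03],
       [ 0.00000000e+00,  0.00000000e+00,  0.00000000e+00,
         1.00000000e+00]])}
wrist {'mtx': array([[323.35860878,   0.        , 317.19463228],
       [  0.        , 323.35860878, 199.87162344],
       [  0.        ,   0.        ,   1.        ]]), 'dist_coeffs': array([-0.0511613,  0.       ,  0.       ,  0.       ,  0.       ]), 'extrinsics': array([[ 9.99999494e-01,  7.61257629e-04,  6.58107817e-04,
         5.25437852e+02],
       [-9.14524905e-04,  9.60367896e-01,  2.78734045e-01,
         6.90295477e+01],
       [-4.19837201e-04, -2.78734505e-01,  9.60368106e-01,
         3.72742928e+02],
       [ 0.00000000e+00,  0.00000000e+00,  0.00000000e+00,
         1.00000000e+00]])}
```

View pics/scene0.png

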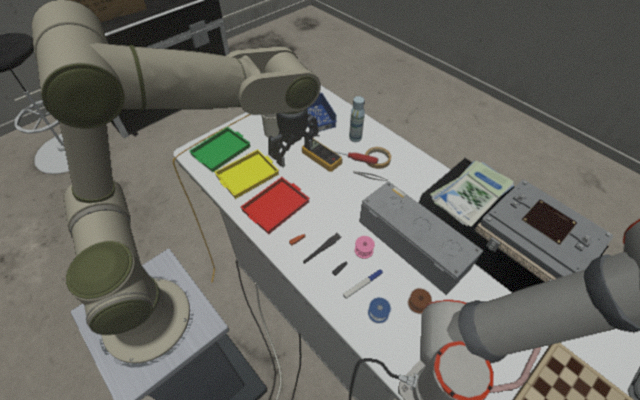

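View pics/side0.png

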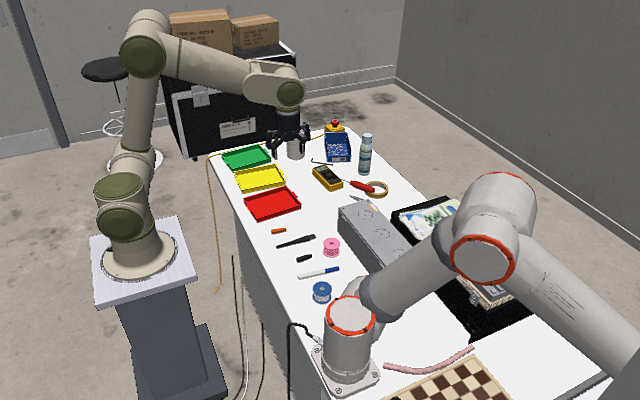

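View pics/wrist0.png

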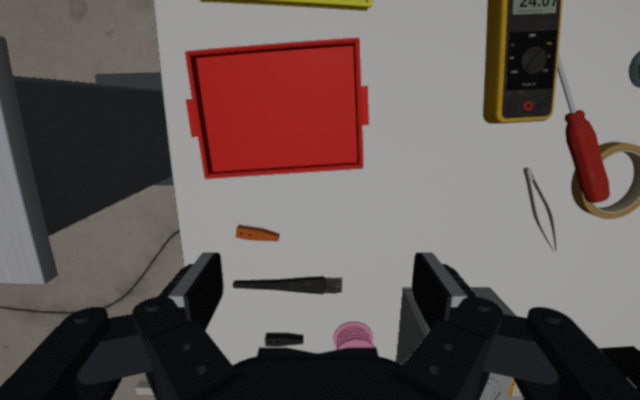

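```bash
cat > h.py <<'E'
from rig import ctrl, viewer
import cv2, numpy as np
from scipy.spatial.transform import Rotation as R
def cal(n):
    c=viewer.calibration(n); return c["mtx"],c["dist_coeffs"],c["extrinsics"]
def rays(c,px):
    K,d,T=c
    u=cv2.undistortPoints(np.array(px,float).reshape(-1,1,2),K,d).reshape(-1,2)
    v=np.c_[u[:,0],-u[:,1],-np.ones(len(u))]@T[:3,:3].T
    return T[:3,3],v
def plane(c,px,z):
    o,v=rays(c,px); return o+v*((z-o[2])/v[:,2])[:,None]
def proj(c,P):
    K,d,T=c
    q=(np.array(P,float).reshape(-1,3)-T[:3,3])@T[:3,:3]
    q=q*[1,-1,-1]
    return cv2.projectPoints(q,np.zeros(3),np.zeros(3),K,d)[0].reshape(-1,2)
def cap(n,f):
    c=cal(n); im=viewer.capture(n)[:,:,::-1].copy(); cv2.imwrite(f"pics/{f}.png",im); return c,im
def st():
    s=ctrl.sense(); q=s["ee_rot"]; r=R.from_quat([q[1],q[2],q[3],q[0]]).as_matrix()
    print("t",round(s["time_s"],2),"pos",s["eef_pos"].round(1),"jaw",r[:,1].round(3),"z",r[:,2].round(3),"j",s["joints"].round(2),"F",s["force"].round(1),"g",round(s["grip_width"],3))
E
python3 - <<'E'
from h import *
for n,pts in {"scene":dict(orange=(297,239),brush=(322,248),blk=(340,268),marker=(363,284),blue=(379,310),pink=(364,246),red=(275,205),yel=(247,174),grn=(220,149)),
 "side":dict(orange=(279,231),brush=(296,241),blk=(304,258),marker=(318,272),blue=(321,292),pink=(331,247),red=(272,205),yel=(260,179),grn=(247,157),armbase=(350,372)),
 "wrist":dict(orange=(258,234),brush=(288,285),blk=(284,339),red=(280,108))}.items():
    c=cal(n)
    for k,p in pts.items(): print(n,k,plane(c,[p],5 if k not in("blue","pink") else 18)[0].round(0))
E
```

```text
scene orange [455. -77.   5.]
scene brush [ 489. -150.    5.]
scene blk [ 482. -233.    5.]
scene marker [ 495. -311.    5.]
scene blue [ 467. -394.   18.]
scene pink [ 579. -233.   18.]
scene red [485.  69.   5.]
scene yel [496. 240.   5.]
scene grn [495. 409.   5.]
side orange [454. -81.   5.]
side brush [ 488. -151.    5.]
side blk [ 480. -234.    5.]
side marker [ 496. -306.    5.]
side blue [ 465. -392.   18.]
side pink [ 575. -235.   18.]
side red [483.  62.   5.]
side yel [498. 238.   5.]
side grn [501. 415.   5.]
side armbase [ 424. -644.    5.]
wrist orange [453. -81.   5.]
wrist brush [ 488. -152.    5.]
wrist blk [ 480. -236.    5.]
wrist red [484.  67.   5.]
```

Candidates, scene pixels:
- **Reel:** blue (379,310), pink (364,246) or brown (420,300). I choose blue.
- **Orange finger:** the orange bar (297,239), not the red screwdriver (365,158).
- **Black finger:** the short bar (340,268). The long one (322,248) is the brush.
- **Marker:** the white and blue pen (363,284).

I'll take a close view next, to check these choices.

>>> drive_tool(
  rows=[
    [[-0.2,-0.6,0,0,0,0],[-0.3,-1,0,0,0,0],[-0.3,-1,0,0,0,0]],
  ],
  fingers=1,
)

```text
time_s: 0.52
eef_pos: [494.5, -102.1, 404.1]
ee_rot: [-0.001, 0.708, 0.706, -0.0]
force: [-0.1, 0.1, 0.3]
grip_width: 1.001
```

>>> drive_tool(
  rows=[
    [[0,-0.5,0,0,0,0],[0,-0.6,0,0,0,0],[0,-0.6,0,0,0,0],[0,-0.6,0,0,0,0]],
  ],
)

```text
time_s: 1.02
eef_pos: [494.6, -160.9, 404.1]
ee_rot: [-0.001, 0.708, 0.706, -0.0]
force: [0.1, -0.4, -0.0]
grip_width: 0.997
```

Run:
```python
from h import *
st()
c,im=cap("wrist","w1")
```

```text
t 1.02 pos [ 494.6 -160.9  404.1] jaw [ 1.    -0.002 -0.002] z [-0.002  0.001 -1.   ] j [-0.54  0.3   1.51 -0.    1.33 -0.54] F [ 0.1 -0.4 -0. ] g 0.997
```

View pics/w1.png

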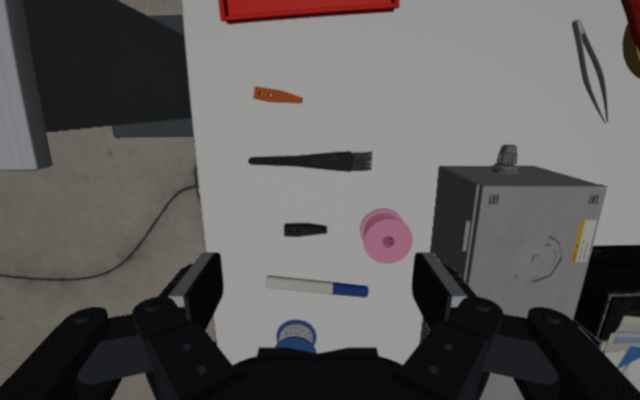

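```bash
cat >> h.py <<'E'
def rect(c,mask,z,box):
    m=np.zeros_like(mask); x0,y0,x1,y1=box; m[y0:y1,x0:x1]=mask[y0:y1,x0:x1]
    n,l,s,_=cv2.connectedComponentsWithStats(m.astype(np.uint8))
    k=1+np.argmax(s[1:,4]); 
    cn=max(cv2.findContours((l==k).astype(np.uint8),cv2.RETR_EXTERNAL,cv2.CHAIN_APPROX_NONE)[0],key=len)
    P=plane(c,cn.reshape(-1,2),z)[:,:2].astype(np.float32)
    (cx,cy),(w,h),a=cv2.minAreaRect(P)
    b=cv2.boxPoints(((cx,cy),(w,h),a)); 
    e1=b[1]-b[0]; e2=b[2]-b[1]; e=e1 if np.linalg.norm(e1)>np.linalg.norm(e2) else e2
    ang=np.degrees(np.arctan2(e[1],e[0])); ang=(ang+90)%180-90
    return np.round([cx,cy,max(w,h),min(w,h),ang],1)
def masks(im):
    H,S,V=[x.astype(int) for x in cv2.split(cv2.cvtColor(im,cv2.COLOR_BGR2HSV))]
    return dict(orange=(S>120)&(V>60)&((H<20)), dark=(V<75), blue=(S>100)&(H>90)&(H<130), red=(S>150)&((H<6)|(H>174)),
      yellow=(S>120)&(H>22)&(H<35), green=(S>120)&(H>45)&(H<85), pen=(V>165)|((S>100)&(H>100)&(H<130)),H=H,S=S,V=V)
E
python3 - <<'E'
from h import *
c=cal("wrist"); im=cv2.imread("pics/w1.png"); m=masks(im)
print("orange",rect(c,m["orange"],6,(240,75,320,115)))
print("brush",rect(c,m["dark"],4.5,(235,140,385,180)))
print("black",rect(c,m["dark"],6,(270,210,345,245)))
print("V table",m["V"][190,300],"V pen",m["V"][284,290], im[190,300],im[284,290])
print("cap",rect(c,m["blue"],8,(325,275,380,305)))
cv2.imwrite("pics/w1c.png",cv2.resize(im[70:360,230:430],None,fx=2,fy=2))
E
```

```text
orange [452.1 -80.8  51.4  12.2  -9.1]
brush [ 4.860e+02 -1.524e+02  1.394e+02  2.080e+01 -1.000e-01]
black [ 4.797e+02 -2.350e+02  5.100e+01  1.560e+01 -1.000e-01]
V table 151 V pen 136 [150 151 151] [129 134 136]
cap [ 536.6 -318.    44.1   15.2   -7.7]
```

View pics/w1c.png

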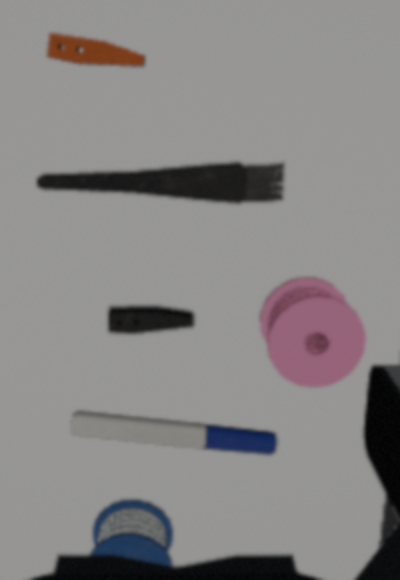

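The crop confirms the choices:
- orange bar, world (452,-81)
- brush at about (486,-152), handle towards -x
- black finger at (480,-235)
- white pen with blue cap at about (494,-312)
- blue reel, partly hidden; the pink one is the decoy

The orange finger goes first.

>>> drive_tool(
  rows=[
    [[-0.43,0.8,-1,0,0,0.9],[-0.43,0.8,-1,0,0,0.9],[-0.43,0.8,-1,0,0,0.9],[-0.43,0.8,-1,0,0,0.9],[-0.43,0.8,-1,0,0,0.9],[-0.43,0.8,-1,0,0,0.9],[-0.43,0.8,-1,0,0,0.9],[-0.43,0.8,-1,0,0,0.9],[-0.43,0.8,-1,0,0,0.9]],
  ],
  fingers=0.0,
  force=40,
)

```text
time_s: 2.2
eef_pos: [451.6, -80.2, 304.3]
ee_rot: [-0.0, 0.08, 0.997, -0.001]
force: [-0.1, -0.9, -0.4]
grip_width: 0.499
```

Run:
```python
from h import *
st()
c,im=cap("wrist","w2"); m=masks(im)
c,im2=cap("side","s2")
```

```text
t 2.2 pos [451.6 -80.2 304.3] jaw [ 0.159  0.987 -0.001] z [-0.    -0.001 -1.   ] j [-0.43  0.28  1.83 -0.    1.03 -1.84] F [-0.1 -0.9 -0.4] g 0.499
```

View pics/w2.png

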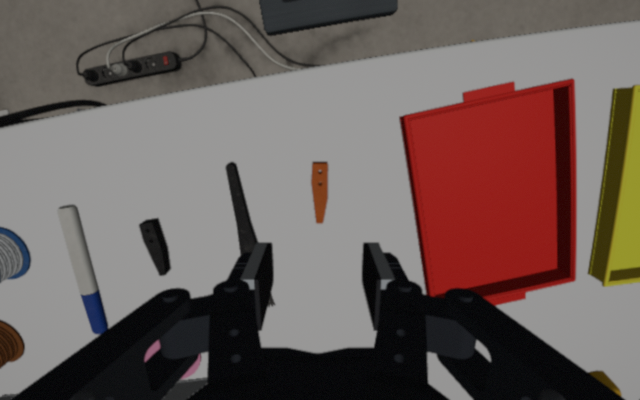

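The finger is centred between the jaws at (320,192) and upright in the picture, so the turn is right. Refining all positions from this view.

Run:
```python
from h import *
c=cal("wrist"); im=cv2.imread("pics/w2.png"); m=masks(im)
print("orange",rect(c,m["orange"],6,(295,150,345,240)))
print("orange top",rect(c,m["orange"],12,(295,150,345,240)))
print("black",rect(c,m["dark"],6,(130,210,180,280)))
print("cap",rect(c,m["blue"],8,(70,280,115,345)))
print("pen white end",plane(c,[(68,207)],8), "cap end",plane(c,[(100,333)],8))
# red tray inner rim/outer
print("red outer top pts", plane(c,[(402,117),(574,81),(577,282),(428,296)],22).round(0))
```

```text
orange [453.1 -81.3  52.2  11.9  -8.8]
orange top [451.5 -81.1  51.   11.6  -8.8]
black [ 479.8 -235.6   54.4   19.3    0.8]
cap [ 537.8 -318.6   49.6   18.1   -7.5]
pen white end [[ 429.14154519 -303.42984151    8.        ]] cap end [[ 561.04205114 -322.56591012    8.        ]]
red outer top pts [[400.  -9.  22.]
 [393. 124.  22.]
 [569. 137.  22.]
 [558.   0.  22.]]
```

>>> drive_tool(
  rows=[
    [[0,0,-1,0,0,0],[0,0,-1,0,0,0],[0,0,-1,0,0,0]],
  ],
)

```text
time_s: 2.68
eef_pos: [451.1, -80.1, 202.7]
ee_rot: [-0.002, 0.081, 0.997, 0.0]
force: [-0.9, 0.0, 0.5]
grip_width: 0.502
```

>>> drive_tool(
  rows=[
    [[0,-0.01,-0.265,0,0,0],[0,-0.01,-0.265,0,0,0],[0,-0.01,-0.265,0,0,0]],
  ],
)

```text
time_s: 3.05
eef_pos: [451.6, -81.2, 177.8]
ee_rot: [-0.001, 0.081, 0.997, -0.0]
force: [0.8, 0.2, -1.0]
grip_width: 0.501
```

>>> drive_tool(
  rows=[
    [[0,0,0,0,0,0],[0,0,0,0,0,0],[0,0,0,0,0,0],[0,0,0,0,0,0],[0,0,0,0,0,0]],
  ],
  fingers=-1,
)

```text
time_s: 3.68
eef_pos: [452.1, -81.2, 179.0]
ee_rot: [-0.0, 0.081, 0.997, -0.001]
force: [-1.5, 1.7, 10.3]
grip_width: 0.136
```

>>> drive_tool(
  rows=[
    [[0,0,0.6,0,0,0],[0.2,0.8,0.8,0,0,0.1],[0.2,1,0.8,0,0,0.1],[0.2,1,0.8,0,0,0.1]],
  ],
)

```text
time_s: 4.18
eef_pos: [472.0, 20.8, 259.8]
ee_rot: [0.0, 0.001, 1.0, -0.001]
force: [-0.8, -1.2, -0.6]
grip_width: 0.135
```

Run:
```python
from h import *
st()
c,im=cap("side","s3")
```

```text
t 4.17 pos [472.   20.8 259.8] jaw [ 0.001  1.    -0.001] z [ 0.001 -0.001 -1.   ] j [-0.2   0.38  1.83 -0.    0.93 -1.77] F [-0.8 -1.2 -0.6] g 0.135
```

View pics/s3.png

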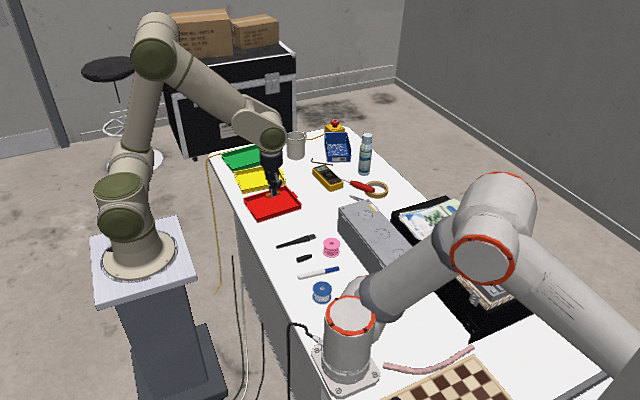

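Gripped: the opening stopped at 0.135, about 11.5 mm. The tips just touched the worktop at TCP z≈179, so later grasps stay a little higher. Moving towards the yellow tray and measuring it on the way.

>>> drive_tool(
  rows=[
    [[0,0.6,0.5,0,0,0],[0,1,0.9,0,0,0],[0,1,0.9,0,0,0]],
  ],
)

```text
time_s: 4.6
eef_pos: [472.1, 120.4, 351.9]
ee_rot: [0.002, 0.001, 1.0, -0.001]
force: [-1.3, 0.0, -1.4]
grip_width: 0.132
```

>>> drive_tool(
  rows=[
    [[0,0.6,0,0,0,0],[0,1,0,0,0,0],[0,1,0,0,0,0],[0,1,0,0,0,0]],
  ],
)

```text
time_s: 5.1
eef_pos: [472.4, 219.1, 351.1]
ee_rot: [0.002, 0.001, 1.0, -0.001]
force: [-0.6, -0.3, -0.0]
grip_width: 0.135
```

Run:
```python
from h import *
st()
c,im=cap("wrist","w3")
```

```text
t 5.1 pos [472.4 219.1 351.1] jaw [ 0.003  1.    -0.002] z [ 0.003 -0.002 -1.   ] j [ 0.21  0.35  1.59 -0.    1.2  -1.36] F [-0.6 -0.3 -0. ] g 0.135
```

View pics/w3.png

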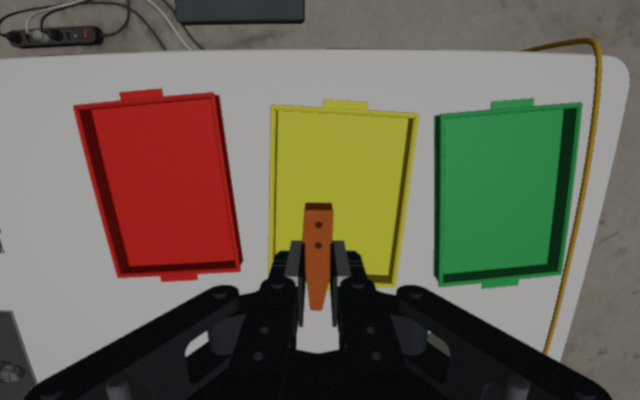

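All three trays are clear: red (160,185), yellow (340,195), green (505,195). I'm taking their rim corners at z=22.

Run:
```python
from h import *
c=cal("wrist")
for n,p in dict(red=[(76,107),(215,94),(241,270),(119,278)],yellow=[(271,106),(416,115),(397,287),(269,282)],green=[(435,117),(581,103),(562,274),(440,286)]).items():
    P=plane(c,p,22)[:,:2]
    W=[np.linalg.norm(P[i]-P[(i+1)%4]).round(0) for i in range(4)]
    ex=(P[2]+P[3]-P[0]-P[1]); ey=(P[1]+P[2]-P[0]-P[3])
    print(n,P.round(0).tolist(),"c",P.mean(0).round(1),W,np.degrees(np.arctan2(ex[1],ex[0])).round(1),np.degrees(np.arctan2(-ey[0],ey[1])).round(1))
im=cv2.imread("pics/w3.png"); m=masks(im)
cs=cal("side"); s=cv2.imread("pics/s3.png")
```

```text
red [[401.0, -4.0], [392.0, 126.0], [565.0, 137.0], [576.0, 6.0]] c [483.4  66.2] [np.float64(131.0), np.float64(173.0), np.float64(132.0), np.float64(175.0)] 3.5 4.2
yellow [[403.0, 176.0], [411.0, 305.0], [586.0, 300.0], [579.0, 166.0]] c [494.6 236.5] [np.float64(130.0), np.float64(175.0), np.float64(134.0), np.float64(176.0)] -2.5 -3.1
green [[413.0, 323.0], [398.0, 458.0], [573.0, 477.0], [585.0, 345.0]] c [492.3 400.6] [np.float64(136.0), np.float64(176.0), np.float64(132.0), np.float64(174.0)] 6.8 5.6
```

>>> drive_tool(
  rows=[
    [[0.62,0.16,-0.4,0,0,-0.03],[0.62,0.16,-0.9,0,0,-0.03],[0.62,0.16,-0.9,0,0,-0.03],[0.62,0.16,-0.9,0,0,-0.03]],
  ],
)

```text
time_s: 5.65
eef_pos: [534.7, 234.2, 263.5]
ee_rot: [0.003, 0.026, 1.0, -0.001]
force: [0.1, 0.8, 0.1]
grip_width: 0.129
```

>>> drive_tool(
  rows=[
    [[0,0,-0.5,0,0,0],[0,0,-0.7,0,0,0],[0,0,-0.77,0,0,0],[0,0,-0.77,0,0,0],[0,0,-0.77,0,0,0]],
  ],
)

```text
time_s: 6.28
eef_pos: [535.0, 234.3, 188.2]
ee_rot: [0.004, 0.026, 1.0, -0.0]
force: [-0.1, -0.3, -0.1]
grip_width: 0.136
```

>>> drive_tool(
  rows=[
    [[0,0,-0.05,0,0,0],[0,0,-0.05,0,0,0],[0,0,-0.05,0,0,0]],
  ],
)

```text
time_s: 6.65
eef_pos: [535.1, 234.3, 183.3]
ee_rot: [0.004, 0.026, 1.0, -0.0]
force: [0.7, 0.8, -0.4]
grip_width: 0.137
```

>>> drive_tool(
  rows=[
    [[0,0,0,0,0,0],[0,0,0,0,0,0],[0,0,0,0,0,0],[0,0,0,0,0,0]],
  ],
  fingers=-0.1,
)

```text
time_s: 7.15
eef_pos: [535.1, 234.3, 183.3]
ee_rot: [0.004, 0.026, 1.0, -0.0]
force: [-0.2, -0.1, 0.6]
grip_width: 0.448
```

>>> drive_tool(
  rows=[
    [[0,0,0.5,0,0,0],[-0.2,-0.3,1,0,0,0],[-0.5,-0.8,1,0,0,0],[-0.6,-1,1,0,0,0],[-0.6,-1,1,0,0,0]],
  ],
)

```text
time_s: 7.78
eef_pos: [474.8, 133.5, 283.6]
ee_rot: [0.004, 0.026, 1.0, -0.0]
force: [0.0, 0.5, -1.0]
grip_width: 0.451
```

Run:
```python
from h import *
st()
c,im=cap("wrist","w4")
```

```text
t 7.78 pos [474.8 133.5 283.6] jaw [ 0.053  0.999 -0.001] z [ 0.009 -0.001 -1.   ] j [ 0.04  0.38  1.75 -0.    1.   -1.48] F [ 0.   0.5 -1. ] g 0.451
```

View pics/w4.png

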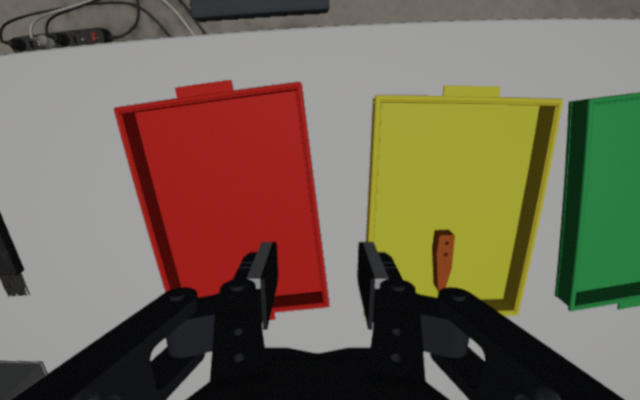

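Orange lies flat inside the yellow tray at about (444,260). Now the black finger at (480,-235).

>>> drive_tool(
  rows=[
    [[0.02,-0.6,0,0,0.006,0.035],[0.05,-1,0,0,0.006,0.035],[0.05,-1,0,0,0.006,0.035]],
  ],
)

```text
time_s: 8.2
eef_pos: [481.1, 33.1, 283.5]
ee_rot: [0.0, -0.0, 1.0, -0.0]
force: [0.2, 1.0, 0.1]
grip_width: 0.454
```

>>> drive_tool(
  rows=[
    [[0,-0.6,0,0,0,0],[0,-1,0,0,0,0],[0,-1,0,0,0,0]],
  ],
)

```text
time_s: 8.57
eef_pos: [481.8, -67.6, 283.3]
ee_rot: [0.0, 0.001, 1.0, -0.0]
force: [0.3, 0.8, 0.7]
grip_width: 0.448
```

>>> drive_tool(
  rows=[
    [[0,-0.6,0,0,0,0],[0,-1,0,0,0,0],[0,-1,0,0,0,0]],
  ],
)

```text
time_s: 8.95
eef_pos: [482.5, -167.9, 283.1]
ee_rot: [0.0, 0.001, 1.0, -0.0]
force: [0.5, 0.2, -0.1]
grip_width: 0.449
```

>>> drive_tool(
  rows=[
    [[-0.03,-0.55,-0.2,0,0,0],[-0.03,-0.67,-0.6,0,0,0],[-0.03,-0.67,-0.7,0,0,0],[-0.03,-0.67,-0.7,0,0,0]],
  ],
)

```text
time_s: 9.45
eef_pos: [480.1, -233.2, 213.2]
ee_rot: [-0.0, 0.0, 1.0, 0.0]
force: [-0.7, 0.7, 0.2]
grip_width: 0.449
```

Run:
```python
from h import *
st()
c,im=cap("wrist","w5")
cv2.imwrite("pics/w5.png",im)
```

```text
t 9.45 pos [ 480.1 -233.2  213.2] jaw [0.001 1.    0.   ] z [-0.  0. -1.] j [-0.67  0.56  1.68  0.    0.9  -2.24] F [-0.7  0.7  0.2] g 0.449
```

View pics/w5.png

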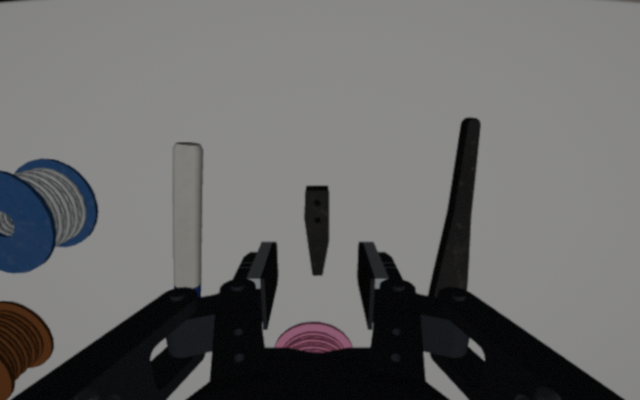

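The black finger is centred between the jaws at (317,230).

>>> drive_tool(
  rows=[
    [[0,-0.015,-0.335,0,0,0],[0,-0.015,-0.335,0,0,0],[0,-0.015,-0.335,0,0,0],[0,-0.015,-0.335,0,0,0]],
  ],
)

```text
time_s: 10.0
eef_pos: [480.6, -235.0, 181.9]
ee_rot: [0.001, 0.0, 1.0, -0.001]
force: [0.0, 0.1, 0.2]
grip_width: 0.451
```

>>> drive_tool(
  rows=[
    [[0,0,0,0,0,0],[0,0,0,0,0,0],[0,0,0,0,0,0],[0,0,0,0,0,0],[0,0,0,0,0,0]],
  ],
  fingers=-1,
)

```text
time_s: 10.62
eef_pos: [480.8, -235.1, 182.8]
ee_rot: [0.002, 0.0, 1.0, -0.001]
force: [-1.0, 1.5, 7.0]
grip_width: 0.122
```

>>> drive_tool(
  rows=[
    [[0,0,0.5,0,0,0],[0,0.4,0.9,0,0,0],[0,1,0.9,0,0,0],[0,1,0.9,0,0,0]],
  ],
)

```text
time_s: 11.12
eef_pos: [480.5, -132.1, 273.3]
ee_rot: [0.002, -0.002, 1.0, -0.001]
force: [-0.6, -0.1, -0.6]
grip_width: 0.126
```

>>> drive_tool(
  rows=[
    [[0,0.6,0,0,0,0],[0,1,0,0,0,0],[0,1,0,0,0,0]],
  ],
)

```text
time_s: 11.5
eef_pos: [480.5, -30.7, 273.4]
ee_rot: [0.002, -0.003, 1.0, -0.001]
force: [0.0, -0.2, 0.4]
grip_width: 0.124
```

>>> drive_tool(
  rows=[
    [[0,0.6,0,0,0,0],[0,1,0,0,0,0],[0,1,0,0,0,0]],
  ],
)

```text
time_s: 11.88
eef_pos: [480.7, 70.0, 273.3]
ee_rot: [0.002, -0.004, 1.0, -0.001]
force: [0.2, -0.9, -1.6]
grip_width: 0.123
```

>>> drive_tool(
  rows=[
    [[0,0.6,0,0,0,0],[0,1,0,0,0,0],[0,1,0,0,0,0]],
  ],
)

```text
time_s: 12.25
eef_pos: [481.1, 170.3, 273.2]
ee_rot: [0.002, -0.005, 1.0, -0.001]
force: [-0.2, -0.8, -1.0]
grip_width: 0.121
```

>>> drive_tool(
  rows=[
    [[-0.26,0.6,0,0,0,-0.038],[-0.26,0.69,-0.4,0,0,-0.038],[-0.26,0.69,-0.7,0,0,-0.038],[-0.26,0.69,-0.7,0,0,-0.038],[-0.26,0.69,-0.7,0,0,-0.038]],
  ],
)

```text
time_s: 12.88
eef_pos: [456.1, 238.3, 204.3]
ee_rot: [0.003, 0.026, 1.0, -0.001]
force: [0.5, -0.1, 0.4]
grip_width: 0.128
```

Run:
```python
from h import *
st()
c,im=cap("wrist","w6")
```

```text
t 12.88 pos [456.1 238.3 204.3] jaw [ 0.051  0.999 -0.002] z [ 0.006 -0.003 -1.   ] j [ 0.25  0.54  1.74 -0.01  0.85 -1.26] F [ 0.5 -0.1  0.4] g 0.128
```

View pics/w6.png

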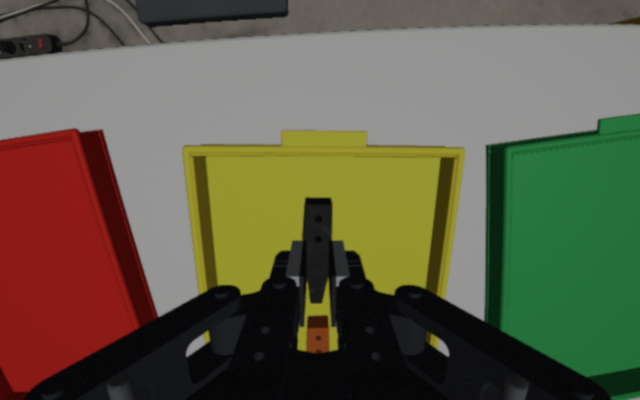

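>>> drive_tool(
  rows=[
    [[0,0,-0.185,0,0.004,0],[0,0,-0.185,0,0.004,0],[0,0,-0.185,0,0.004,0],[0,0,-0.185,0,0.004,0]],
  ],
)

```text
time_s: 13.42
eef_pos: [456.0, 238.6, 186.3]
ee_rot: [0.0, 0.025, 1.0, -0.001]
force: [0.4, 0.1, -0.1]
grip_width: 0.127
```

>>> drive_tool(
  rows=[
    [[0,0,-0.005,0,0,0],[0,0,-0.005,0,0,0],[0,0,-0.005,0,0,0],[0,0,-0.005,0,0,0]],
  ],
  fingers=-0.1,
)

```text
time_s: 13.92
eef_pos: [456.1, 238.6, 185.8]
ee_rot: [0.0, 0.025, 1.0, -0.001]
force: [-0.6, 0.7, 0.9]
grip_width: 0.451
```

>>> drive_tool(
  rows=[
    [[0,0,0.5,0,0,0],[0,-0.3,1,0,0,0.05],[0.2,-0.8,1,0,0,0.05],[0.2,-1,1,0,0,0.05],[0.2,-1,1,0,0,0.05]],
  ],
)

```text
time_s: 14.55
eef_pos: [476.2, 137.6, 285.8]
ee_rot: [0.0, -0.013, 1.0, -0.001]
force: [0.1, 0.1, 0.1]
grip_width: 0.447
```

Run:
```python
from h import *
st()
c,im=cap("wrist","w7")
m=masks(im)
```

```text
t 14.55 pos [476.2 137.6 285.8] jaw [-0.025  1.    -0.002] z [ 0.    -0.002 -1.   ] j [ 0.04  0.38  1.74 -0.    1.02 -1.55] F [0.1 0.1 0.1] g 0.447
```

View pics/w7.png

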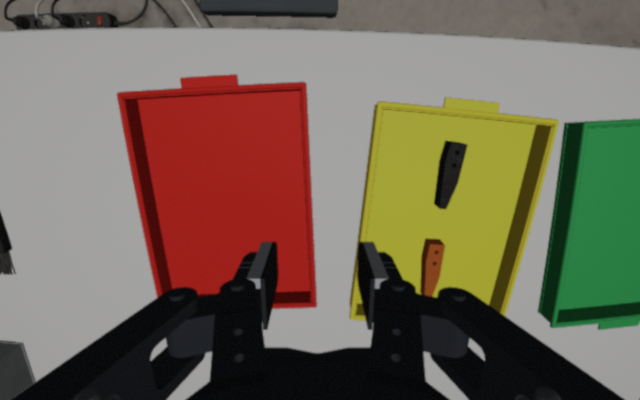

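Both fingers lie flat, side by side, in the yellow tray. Now the marker.

>>> drive_tool(
  rows=[
    [[0.05,-0.6,0,0,0,-0.1],[0.19,-1,0,0,0,-0.1],[0.19,-1,0,0,0,-0.1]],
  ],
)

```text
time_s: 14.98
eef_pos: [495.7, 37.5, 285.7]
ee_rot: [0.0, 0.066, 0.998, -0.001]
force: [-1.1, 0.9, 0.1]
grip_width: 0.451
```

>>> drive_tool(
  rows=[
    [[0,-0.6,0,0,0,0],[0,-1,0,0,0,0],[0,-1,0,0,0,0]],
  ],
)

```text
time_s: 15.35
eef_pos: [495.8, -63.0, 285.6]
ee_rot: [0.0, 0.067, 0.998, -0.001]
force: [-0.1, 0.4, -0.0]
grip_width: 0.449
```

>>> drive_tool(
  rows=[
    [[0,-0.6,0,0,0,0],[0,-1,0,0,0,0],[0,-1,0,0,0,0]],
  ],
)

```text
time_s: 15.72
eef_pos: [496.1, -163.0, 285.4]
ee_rot: [0.0, 0.067, 0.998, -0.001]
force: [-0.4, 0.8, 0.8]
grip_width: 0.45
```

>>> drive_tool(
  rows=[
    [[0,-0.6,0,0,0,0],[0,-1,0,0,0,0],[0,-1,0,0,0,0]],
  ],
)

```text
time_s: 16.1
eef_pos: [496.6, -262.8, 285.0]
ee_rot: [0.0, 0.068, 0.998, -0.001]
force: [0.1, 0.9, -0.0]
grip_width: 0.45
```

>>> drive_tool(
  rows=[
    [[0,-0.45,0,0,0,0],[0,-0.45,-0.3,0,0,0],[0,-0.45,-0.3,0,0,0],[0,-0.45,-0.3,0,0,0]],
  ],
)

```text
time_s: 16.6
eef_pos: [497.4, -306.2, 256.0]
ee_rot: [0.0, 0.067, 0.998, -0.001]
force: [0.7, -0.4, -0.7]
grip_width: 0.453
```

Run:
```python
from h import *
st()
c,im=cap("wrist","w8")
```

```text
t 16.6 pos [ 497.4 -306.2  256. ] jaw [ 0.133  0.991 -0.002] z [ 0.001 -0.002 -1.   ] j [-0.75  0.59  1.49 -0.    1.06 -2.19] F [ 0.7 -0.4 -0.7] g 0.453
```

View pics/w8.png

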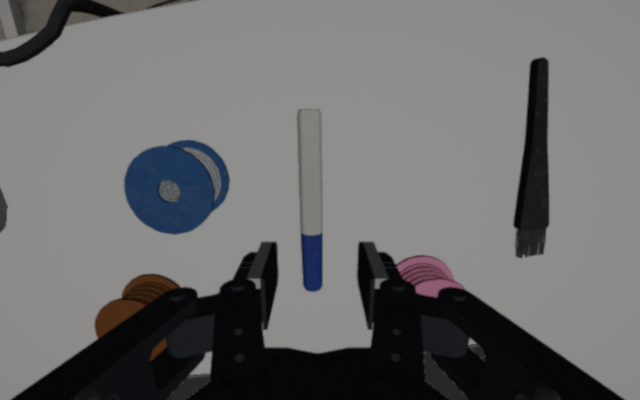

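Pen upright in the picture, ends at (310,109) and (313,291). Blue reel's top flange at (170,189).

Run:
```python
from h import *
c=cal("wrist"); im=cv2.imread("pics/w8.png"); m=masks(im)
p=plane(c,[(310,109),(313,291),(301,170),(322,170),(305,270),(322,270)],8); print(p.round(1), p[:2].mean(0).round(1)); d=p[1]-p[0]; print(np.linalg.norm(d),np.degrees(np.arctan2(d[1],d[0])))
print("reel top",rect(c,m["blue"],37,(120,135,235,240)))
print(plane(c,[(170,189),(126,189),(214,189),(170,146),(170,233)],37).round(1))
```

```text
[[ 429.1 -304.3    8. ]
 [ 561.9 -320.8    8. ]
 [ 468.  -316.     8. ]
 [ 469.9 -301.8    8. ]
 [ 543.3 -324.3    8. ]
 [ 545.  -311.7    8. ]] [ 495.5 -312.5    8. ]
133.8262884631092 -7.110571342973596
reel top [ 464.1 -389.9   65.5   54.   -84.9]
[[ 463.4 -394.2   37. ]
 [ 459.6 -421.5   37. ]
 [ 467.  -367.4   37. ]
 [ 438.1 -387.5   37. ]
 [ 491.3 -401.7   37. ]]
```

>>> drive_tool(
  rows=[
    [[-0.02,-0.063,-0.4,0,0,0],[-0.02,-0.063,-0.72,0,0,0],[-0.02,-0.063,-0.72,0,0,0],[-0.02,-0.063,-0.72,0,0,0]],
  ],
)

```text
time_s: 17.15
eef_pos: [495.9, -312.9, 186.2]
ee_rot: [0.002, 0.067, 0.998, -0.002]
force: [0.6, 0.6, -0.1]
grip_width: 0.447
```

Run:
```python
from h import *
st()
c,im=cap("wrist","w9")
```

```text
t 17.15 pos [ 495.9 -312.9  186.2] jaw [ 0.133  0.991 -0.004] z [ 0.003 -0.004 -1.   ] j [-0.76  0.69  1.52 -0.    0.92 -2.2 ] F [ 0.6  0.6 -0.1] g 0.447
```

View pics/w9.png

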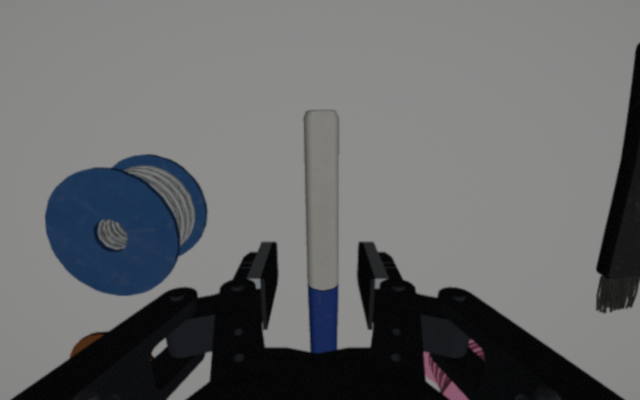

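The pen runs centred between the jaws at column 322. Lowering and closing.

>>> drive_tool(
  rows=[
    [[0,0,-0.085,0,0.002,0],[0,0,-0.085,0,0.002,0],[0,0,-0.085,0,0.002,0]],
  ],
)

```text
time_s: 17.58
eef_pos: [495.9, -313.0, 177.9]
ee_rot: [0.0, 0.067, 0.998, -0.002]
force: [0.1, -0.9, 0.7]
grip_width: 0.452
```

>>> drive_tool(
  rows=[
    [[0,0,0,0,0,0],[0,0,0,0,0,0],[0,0,0,0,0,0],[0,0,0,0,0,0],[0,0,0,0,0,0]],
  ],
  fingers=-1,
)

```text
time_s: 18.2
eef_pos: [495.9, -313.1, 178.2]
ee_rot: [0.0, 0.067, 0.998, -0.002]
force: [-1.1, 0.8, 4.8]
grip_width: 0.162
```

>>> drive_tool(
  rows=[
    [[0,0,0.5,0,0,0],[0,0.3,1,0,0,0],[0,0.8,1,0,0,0],[0,1,1,0,0,0],[0,1,1,0,0,0]],
  ],
)

```text
time_s: 18.82
eef_pos: [496.0, -212.4, 277.8]
ee_rot: [0.0, 0.066, 0.998, -0.002]
force: [-0.8, -1.1, -0.6]
grip_width: 0.165
```

Run:
```python
from h import *
st()
c,im=cap("wrist","w10")
```

```text
t 18.82 pos [ 496.  -212.4  277.8] jaw [ 0.132  0.991 -0.004] z [ 0.    -0.004 -1.   ] j [-0.62  0.48  1.61 -0.    1.05 -2.06] F [-0.8 -1.1 -0.6] g 0.165
```

View pics/w10.png

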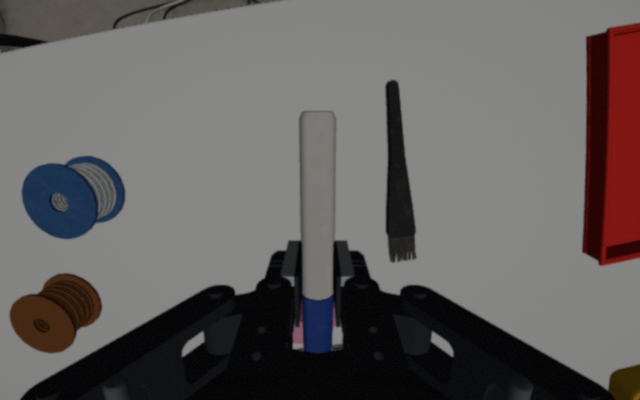

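The pen is held level. Carrying it to the green tray.

>>> drive_tool(
  rows=[
    [[0,0.6,0.3,0,0,0.15],[0,1,0.6,0,0,0.15],[0,1,0.6,0,0,0.15]],
  ],
)

```text
time_s: 19.25
eef_pos: [496.6, -112.6, 339.7]
ee_rot: [0.002, -0.052, 0.999, -0.003]
force: [-0.5, -0.9, -0.1]
grip_width: 0.165
```

>>> drive_tool(
  rows=[
    [[0,0.6,0,0,0,0],[0,1,0,0,0,0],[0,1,0,0,0,0]],
  ],
)

```text
time_s: 19.62
eef_pos: [496.9, -12.2, 338.7]
ee_rot: [0.002, -0.053, 0.999, -0.003]
force: [0.3, -0.5, 0.3]
grip_width: 0.166
```

>>> drive_tool(
  rows=[
    [[0,0.6,0,0,0,0],[0,1,0,0,0,0],[0,1,0,0,0,0]],
  ],
)

```text
time_s: 20.0
eef_pos: [497.5, 87.8, 337.9]
ee_rot: [0.001, -0.053, 0.999, -0.003]
force: [-0.8, 0.2, -0.6]
grip_width: 0.166
```

>>> drive_tool(
  rows=[
    [[0,0.6,0,0,0,0],[0,1,0,0,0,0],[0,1,0,0,0,0]],
  ],
)

```text
time_s: 20.38
eef_pos: [498.3, 187.6, 337.2]
ee_rot: [0.001, -0.054, 0.999, -0.003]
force: [-0.2, 0.1, 0.1]
grip_width: 0.167
```

>>> drive_tool(
  rows=[
    [[0,0.6,0,0,0,0],[0,1,0,0,0,0],[0,1,0,0,0,0]],
  ],
)

```text
time_s: 20.75
eef_pos: [499.3, 287.3, 336.4]
ee_rot: [0.001, -0.054, 0.999, -0.004]
force: [0.3, -0.5, -0.8]
grip_width: 0.161
```

Run:
```python
from h import *
st()
c,im=cap("wrist","w11"); cap("scene","c11")
```

```text
t 20.75 pos [499.3 287.3 336.4] jaw [-0.108  0.994 -0.007] z [ 0.002 -0.007 -1.   ] j [ 0.32  0.48  1.43 -0.01  1.22 -1.36] F [ 0.3 -0.5 -0.8] g 0.161
```

View pics/w11.png

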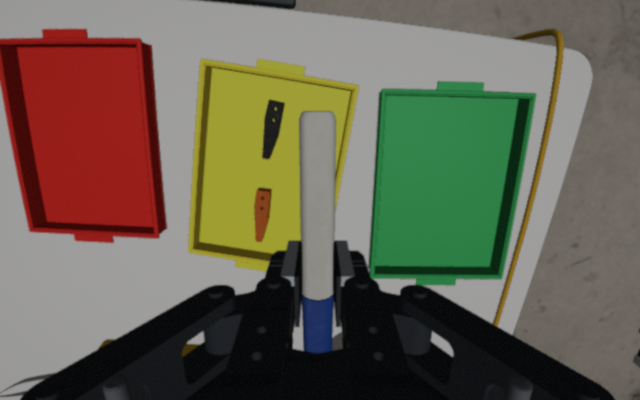

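View pics/c11.png

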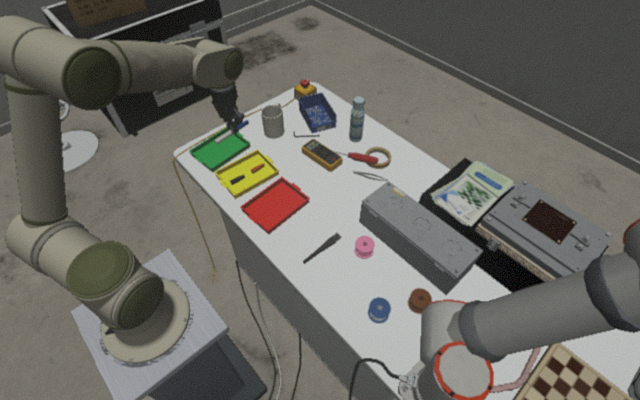

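Run:
```python
from h import *
c=cal("wrist")
P=plane(c,[(381,91),(535,95),(502,278),(370,278)],22)[:,:2]
ex=(P[2]+P[3]-P[0]-P[1]); ey=(P[1]+P[2]-P[0]-P[3])
W=[np.linalg.norm(P[i]-P[(i+1)%4]).round(0) for i in range(4)]
print(P.round(0).tolist(),P.mean(0).round(1),W,np.degrees(np.arctan2(ex[1],ex[0])).round(1),np.degrees(np.arctan2(-ey[0],ey[1])).round(1))
print("mug",plane(cal("scene"),[(273,131)],0).round(0),plane(cal("scene"),[(272,108)],101).round(0),plane(cal("side"),[(297,155)],0).round(0))
```

```text
[[412.0, 326.0], [399.0, 457.0], [573.0, 474.0], [586.0, 343.0]] [492.5 400. ] [np.float64(132.0), np.float64(174.0), np.float64(132.0), np.float64(175.0)] 5.6 5.6
mug [[701. 360.   0.]] [[712. 364. 101.]] [[706. 353.   0.]]
```

>>> drive_tool(
  rows=[
    [[-0.05,0.6,0,0.0045,0,0],[-0.1,1,0,0.0045,0,-0.007],[-0.1,1,-0.4,0.0045,0,-0.007],[-0.1,1,-0.4,0.0045,0,-0.007]],
  ],
)

```text
time_s: 21.35
eef_pos: [490.0, 383.9, 294.0]
ee_rot: [-0.002, -0.046, 0.999, -0.002]
force: [0.6, -0.1, 0.0]
grip_width: 0.165
```

>>> drive_tool(
  rows=[
    [[0,0.38,0,0,0,0],[0,0.38,-0.4,0,0,0],[0,0.38,-0.8,0,0,0],[0,0.38,-0.8,0,0,0],[0,0.38,-0.8,0,0,0]],
  ],
)

```text
time_s: 21.98
eef_pos: [491.1, 421.4, 216.7]
ee_rot: [-0.0, -0.046, 0.999, -0.001]
force: [0.3, -0.2, -0.2]
grip_width: 0.163
```

Run:
```python
from h import *
st()
c,im=cap("wrist","w12")
```

```text
t 21.98 pos [491.1 421.4 216.7] jaw [-0.091  0.996 -0.002] z [-0.001 -0.002 -1.   ] j [ 0.53  0.76  1.29 -0.    1.09 -1.13] F [ 0.3 -0.2 -0.2] g 0.163
```

View pics/w12.png

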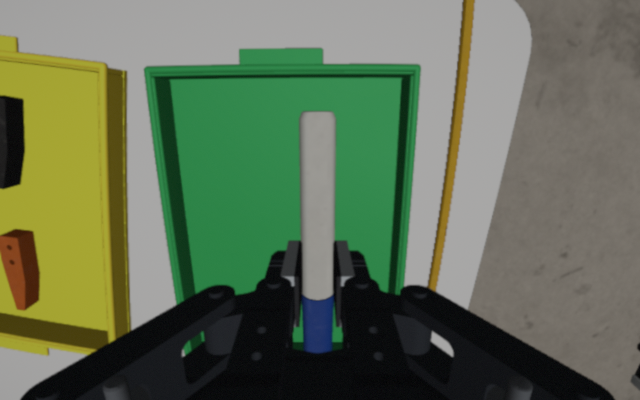

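>>> drive_tool(
  rows=[
    [[-0.01,0.03,-0.2,0,0,0],[-0.01,0.03,-0.35,0,0,0],[-0.01,0.03,-0.35,0,0,0],[-0.01,0.03,-0.35,0,0,0]],
  ],
)

```text
time_s: 22.52
eef_pos: [489.9, 424.5, 181.6]
ee_rot: [-0.001, -0.046, 0.999, -0.001]
force: [0.9, 0.7, -0.6]
grip_width: 0.167
```

>>> drive_tool(
  rows=[
    [[0,0,-0.003,0,0,0],[0,0,-0.003,0,0,0],[0,0,-0.003,0,0,0],[0,0,-0.003,0,0,0]],
  ],
  fingers=-0.2,
)

```text
time_s: 23.02
eef_pos: [489.9, 424.6, 181.3]
ee_rot: [-0.001, -0.046, 0.999, -0.001]
force: [-1.2, -0.4, -0.3]
grip_width: 0.403
```

>>> drive_tool(
  rows=[
    [[0,0,0.3,0,0,0],[0,0,0.8,0,0,0],[0,-0.3,1,0,0,0],[0,-0.8,1,0,0,0],[0,-1,1,0,0,0],[0,-1,1,0,0,0]],
  ],
)

```text
time_s: 23.78
eef_pos: [490.1, 323.7, 281.6]
ee_rot: [-0.0, -0.045, 0.999, -0.001]
force: [0.4, 0.6, 0.1]
grip_width: 0.399
```

Run:
```python
from h import *
st()
c,im=cap("wrist","w13")
```

```text
t 23.77 pos [490.1 323.7 281.6] jaw [-0.09   0.996 -0.002] z [-0.001 -0.002 -1.   ] j [ 0.38  0.57  1.46 -0.    1.12 -1.28] F [0.4 0.6 0.1] g 0.399
```

View pics/w13.png

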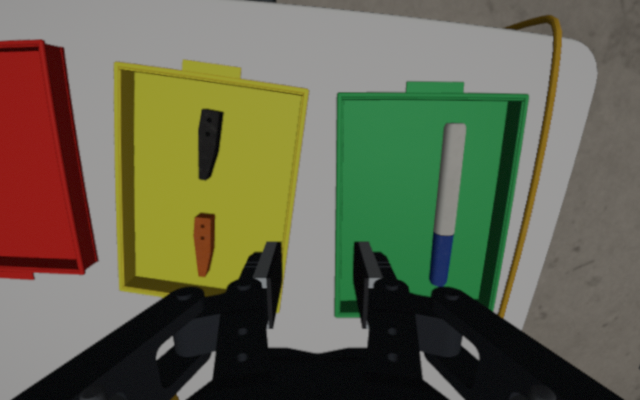

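The marker lies in the green tray, from (454,125) to (439,285), clear of the walls. Now the brush.

>>> drive_tool(
  rows=[
    [[0,-0.6,0,0,0,-0.058],[-0.1,-1,0,0,0,-0.058],[-0.1,-1,0,0,0,-0.058]],
  ],
)

```text
time_s: 24.2
eef_pos: [480.0, 223.7, 281.7]
ee_rot: [-0.001, 0.001, 1.0, -0.001]
force: [0.4, 0.1, -0.5]
grip_width: 0.4
```

>>> drive_tool(
  rows=[
    [[0,-0.6,0,0,0,0],[0,-1,0,0,0,0],[0,-1,0,0,0,0]],
  ],
)

```text
time_s: 24.58
eef_pos: [480.6, 123.1, 281.8]
ee_rot: [-0.0, 0.002, 1.0, -0.001]
force: [-0.4, 0.2, 0.5]
grip_width: 0.401
```

>>> drive_tool(
  rows=[
    [[0,-0.6,0,0,0,0],[0,-1,0,0,0,0],[0,-1,0,0,0,0]],
  ],
)

```text
time_s: 24.95
eef_pos: [481.4, 22.7, 281.9]
ee_rot: [0.0, 0.003, 1.0, -0.001]
force: [0.3, -0.2, 0.1]
grip_width: 0.394
```

>>> drive_tool(
  rows=[
    [[0,-0.6,0,0,0,0],[0,-1,0,0,0,0],[0,-1,0,0,0,0]],
  ],
)

```text
time_s: 25.32
eef_pos: [482.2, -77.5, 281.9]
ee_rot: [0.0, 0.003, 1.0, -0.001]
force: [-0.2, 1.5, -0.8]
grip_width: 0.398
```

>>> drive_tool(
  rows=[
    [[0,-0.6,-0.1,0,0,0],[0,-0.74,-0.4,0,0,0],[0,-0.74,-0.5,0,0,0],[0,-0.74,-0.5,0,0,0]],
  ],
  fingers=0.0,
)

```text
time_s: 25.82
eef_pos: [482.7, -149.6, 231.7]
ee_rot: [-0.0, 0.002, 1.0, -0.0]
force: [0.8, 0.8, 0.5]
grip_width: 0.498
```

Run:
```python
from h import *
st()
c,im=cap("wrist","w14")
m=masks(im)
print(rect(c,m["dark"],4.5,(290,80,350,230)))
for r in (120,150,180,210,225):
    cols=np.where(m["dark"][r,285:350])[0]+285; print(r,cols.min(),cols.max(),plane(c,[((cols.min()+cols.max())/2,r)],4.5).round(1))
```

```text
t 25.82 pos [ 482.7 -149.6  231.7] jaw [ 0.004  1.    -0.   ] z [-0. -0. -1.] j [-0.53  0.48  1.76 -0.    0.9  -2.1 ] F [0.8 0.8 0.5] g 0.498
[ 4.523e+02 -1.519e+02  7.330e+01  1.490e+01 -2.000e-01]
120 311 323 [[ 420.3 -151.3    4.5]]
150 310 324 [[ 437.9 -151.4    4.5]]
180 309 325 [[ 456.5 -151.5    4.5]]
210 307 326 [[ 476.  -151.9    4.5]]
225 306 328 [[ 486.2 -151.7    4.5]]
```

View pics/w14.png

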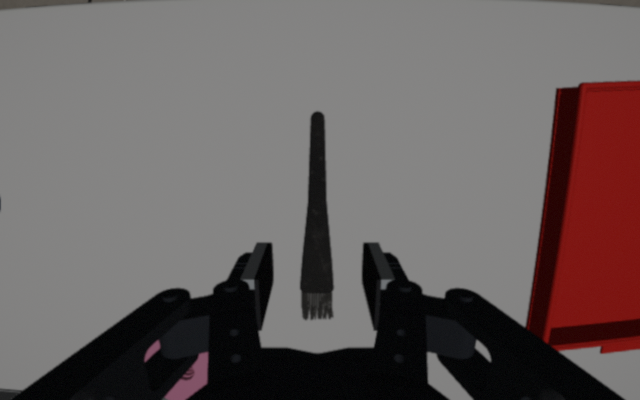

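Brush at (317,215), straight between the jaws. Going down.

>>> drive_tool(
  rows=[
    [[-0.03,-0.021,-0.3,0,0,0],[-0.03,-0.021,-0.55,0,0,0],[-0.03,-0.021,-0.55,0,0,0],[-0.03,-0.021,-0.55,0,0,0],[-0.03,-0.021,-0.55,0,0,0]],
  ],
)

```text
time_s: 26.5
eef_pos: [480.1, -151.9, 178.6]
ee_rot: [0.001, 0.002, 1.0, -0.001]
force: [-0.4, -0.3, 0.4]
grip_width: 0.5
```

>>> drive_tool(
  rows=[
    [[0,0,0,0,0,0],[0,0,0,0,0,0],[0,0,0,0,0,0],[0,0,0,0,0,0],[0,0,0,0,0,0]],
  ],
  fingers=-1,
)

```text
time_s: 27.12
eef_pos: [480.4, -152.0, 179.5]
ee_rot: [0.002, 0.002, 1.0, -0.001]
force: [-1.7, 1.0, 6.6]
grip_width: 0.17
```

>>> drive_tool(
  rows=[
    [[0,0,0.4,0,0,0],[0,0.2,0.9,0,0,0],[0,0.7,1,0,0,0.05],[0,1,1,0,0,0.05],[0,1,1,0,0,0.05]],
  ],
)

```text
time_s: 27.75
eef_pos: [480.2, -50.5, 279.8]
ee_rot: [0.002, -0.039, 0.999, -0.001]
force: [0.7, -0.3, -0.7]
grip_width: 0.167
```

Run:
```python
from h import *
st()
c,im=cap("wrist","w15")
```

```text
t 27.75 pos [480.2 -50.5 279.8] jaw [-0.077  0.997 -0.003] z [ 0.004 -0.003 -1.   ] j [-0.35  0.36  1.78 -0.    0.99 -2.  ] F [ 0.7 -0.3 -0.7] g 0.167
```

View pics/w15.png

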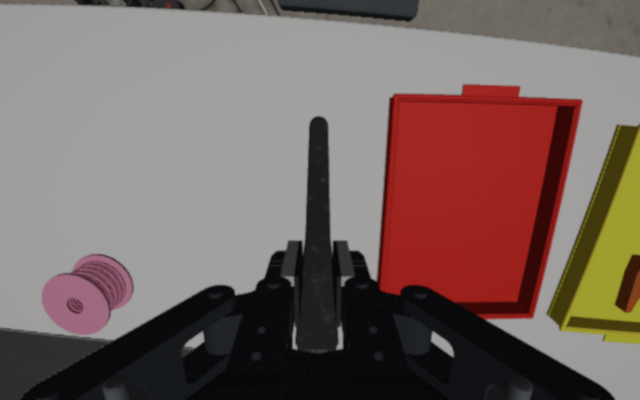

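>>> drive_tool(
  rows=[
    [[0,0.6,0,0.002,0.003,0.013],[0.09,1,0,0.002,0.003,0.013],[0.09,1,0,0.002,0.003,0.013]],
  ],
)

```text
time_s: 28.18
eef_pos: [489.7, 49.4, 279.5]
ee_rot: [-0.0, -0.049, 0.999, 0.0]
force: [-0.6, -0.5, -0.2]
grip_width: 0.164
```

>>> drive_tool(
  rows=[
    [[0,0.6,0,0,0,0],[0,1,0,0,0,0],[0,1,0,0,0,0]],
  ],
)

```text
time_s: 28.55
eef_pos: [489.9, 149.9, 279.4]
ee_rot: [-0.0, -0.05, 0.999, 0.0]
force: [-0.1, -0.1, -0.3]
grip_width: 0.167
```

>>> drive_tool(
  rows=[
    [[0,0.6,0,0,0,0],[0,1,0,0,0,0],[0,1,0,0,0,0]],
  ],
)

```text
time_s: 28.92
eef_pos: [490.3, 250.0, 279.1]
ee_rot: [-0.0, -0.051, 0.999, 0.0]
force: [-0.2, -0.1, 0.7]
grip_width: 0.169
```

>>> drive_tool(
  rows=[
    [[0,0.6,0,0,0,0],[0,1,0,0,0,0],[0,1,0,0,0,0],[0,1,0,0,0,0]],
  ],
)

```text
time_s: 29.42
eef_pos: [491.2, 348.0, 278.8]
ee_rot: [-0.0, -0.05, 0.999, -0.0]
force: [0.7, 0.0, -1.0]
grip_width: 0.167
```

Run:
```python
from h import *
st()
c,im=cap("wrist","w16")
```

```text
t 29.43 pos [491.2 348.  278.8] jaw [-0.099  0.995 -0.001] z [-0.001 -0.001 -1.   ] j [ 0.42  0.6   1.41 -0.    1.14 -1.25] F [ 0.7  0.  -1. ] g 0.167
```

View pics/w16.png

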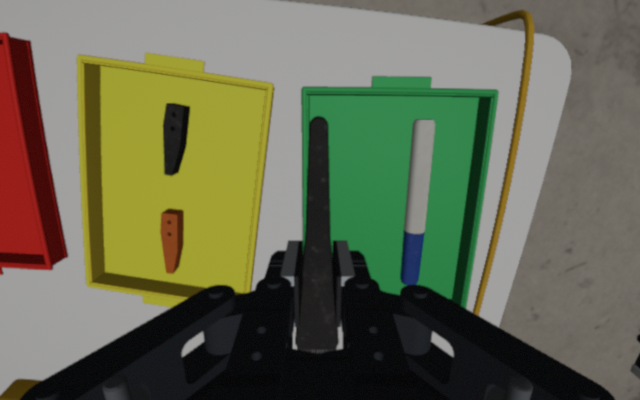

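>>> drive_tool(
  rows=[
    [[-0.02,0.26,0,0,0,0],[-0.02,0.26,-0.4,0,0,0],[-0.02,0.26,-0.75,0,0,0],[-0.02,0.26,-0.75,0,0,0],[-0.02,0.26,-0.75,0,0,0]],
  ],
)

```text
time_s: 30.1
eef_pos: [489.9, 373.4, 205.7]
ee_rot: [0.001, -0.049, 0.999, 0.0]
force: [0.5, -0.1, -0.5]
grip_width: 0.166
```

Run:
```python
from h import *
st()
c,im=cap("wrist","w17")
```

```text
t 30.1 pos [489.9 373.4 205.7] jaw [-0.098  0.995  0.   ] z [ 0.001  0.    -1.   ] j [ 0.46  0.72  1.41 -0.    1.01 -1.21] F [ 0.5 -0.1 -0.5] g 0.166
```

View pics/w17.png

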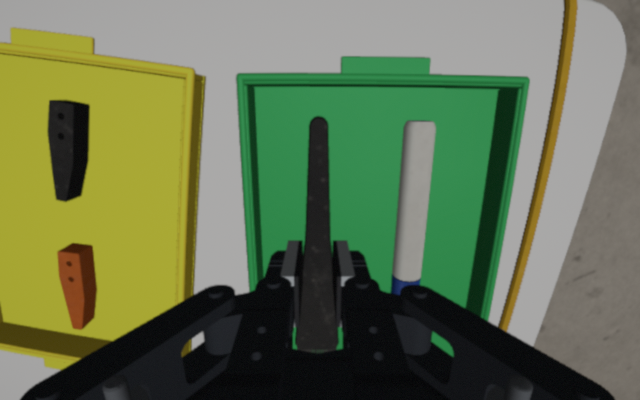

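>>> drive_tool(
  rows=[
    [[0,0,-0.15,0,0,0],[0,0,-0.23,0,0,0],[0,0,-0.23,0,0,0],[0,0,-0.23,0,0,0]],
  ],
)

```text
time_s: 30.65
eef_pos: [489.8, 373.7, 182.6]
ee_rot: [0.001, -0.049, 0.999, 0.0]
force: [-0.3, -0.6, 0.7]
grip_width: 0.168
```

>>> drive_tool(
  rows=[
    [[0,0,0,0,0,0],[0,0,0,0,0,0],[0,0,0,0,0,0],[0,0,0,0,0,0]],
  ],
  fingers=-0.2,
)

```text
time_s: 31.15
eef_pos: [489.8, 373.7, 182.7]
ee_rot: [0.001, -0.049, 0.999, 0.0]
force: [-0.6, -0.4, 0.2]
grip_width: 0.402
```

>>> drive_tool(
  rows=[
    [[0,0,0.3,0,0,0],[0,0,0.8,0,0,0],[0,-0.3,1,0,0,0],[0,-0.8,1,0,0,0],[0,-1,1,0,0,0],[0,-1,1,0,0,0]],
  ],
)

```text
time_s: 31.9
eef_pos: [490.1, 273.0, 282.8]
ee_rot: [0.001, -0.048, 0.999, 0.0]
force: [0.2, 0.9, 0.1]
grip_width: 0.397
```

Run:
```python
from h import *
st()
c,im=cap("wrist","w18")
```

```text
t 31.9 pos [490.1 273.  282.8] jaw [-0.096  0.995  0.001] z [ 0.002  0.001 -1.   ] j [ 0.3   0.51  1.54  0.    1.09 -1.37] F [0.2 0.9 0.1] g 0.397
```

View pics/w18.png

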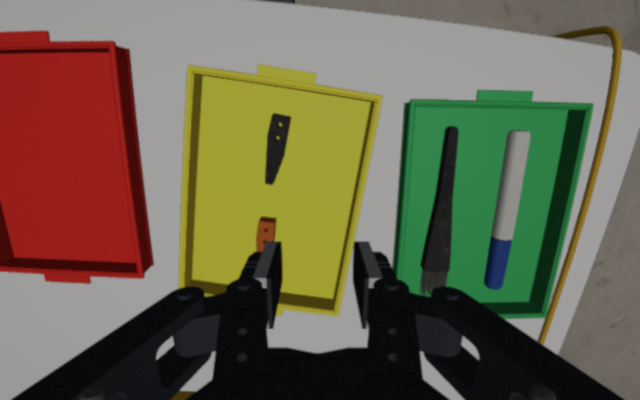

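Brush and marker lie side by side in the green tray, brush from (452,128) to (432,290). Last is the blue reel.

>>> drive_tool(
  rows=[
    [[0,-0.6,0,0,0.001,-0.06],[-0.25,-1,0,0,0.001,-0.06],[-0.25,-1,0,0,0.001,-0.06]],
  ],
  fingers=1,
  force=60,
)

```text
time_s: 32.33
eef_pos: [464.3, 173.3, 282.5]
ee_rot: [-0.0, -0.001, 1.0, 0.0]
force: [0.4, -0.1, 0.7]
grip_width: 0.994
```

>>> drive_tool(
  rows=[
    [[0,-0.6,0,0,0,0],[0,-1,0,0,0,0],[0,-1,0,0,0,0]],
  ],
)

```text
time_s: 32.7
eef_pos: [465.2, 72.7, 282.7]
ee_rot: [0.0, -0.0, 1.0, 0.0]
force: [0.4, 1.0, 0.3]
grip_width: 1.0
```

>>> drive_tool(
  rows=[
    [[0,-0.6,0,0,0,0],[0,-1,0,0,0,0],[0,-1,0,0,0,0]],
  ],
)

```text
time_s: 33.08
eef_pos: [466.1, -27.7, 282.7]
ee_rot: [0.0, 0.001, 1.0, 0.0]
force: [-0.2, -0.1, -0.0]
grip_width: 0.998
```

>>> drive_tool(
  rows=[
    [[0,-0.6,0,0,0,0],[0,-1,0,0,0,0],[0,-1,0,0,0,0]],
  ],
)

```text
time_s: 33.45
eef_pos: [467.1, -127.9, 282.6]
ee_rot: [0.001, 0.001, 1.0, 0.001]
force: [-1.1, 0.3, 0.1]
grip_width: 1.001
```

>>> drive_tool(
  rows=[
    [[0,-0.6,0,0,0,0],[0,-1,0,0,0,0],[0,-1,0,0,0,0]],
  ],
)

```text
time_s: 33.83
eef_pos: [468.0, -227.8, 282.4]
ee_rot: [0.001, 0.001, 1.0, 0.001]
force: [-0.8, 0.8, -0.1]
grip_width: 0.999
```

>>> drive_tool(
  rows=[
    [[0,-0.6,0,0,0,0],[0,-1,0,0,0,0],[0,-1,0,0,0,0]],
  ],
)

```text
time_s: 34.2
eef_pos: [469.0, -327.4, 282.0]
ee_rot: [0.001, 0.001, 1.0, 0.001]
force: [0.4, -0.3, 0.3]
grip_width: 1.004
```

>>> drive_tool(
  rows=[
    [[0,-0.4,0,0,0,0],[0,-0.6,0,0,0,0],[0,-0.6,0,0,0,0],[0,-0.6,0,0,0,0]],
  ],
)

```text
time_s: 34.7
eef_pos: [469.9, -385.2, 281.9]
ee_rot: [0.001, 0.0, 1.0, 0.001]
force: [0.2, 0.5, -0.8]
grip_width: 0.999
```

Run:
```python
from h import *
st()
c,im=cap("wrist","w19"); cap("side","s19")
```

```text
t 34.7 pos [ 469.9 -385.2  281.9] jaw [0.001 1.    0.003] z [ 0.001  0.003 -1.   ] j [-0.88  0.61  1.39  0.    1.15 -2.45] F [ 0.2  0.5 -0.8] g 0.999
```

View pics/w19.png

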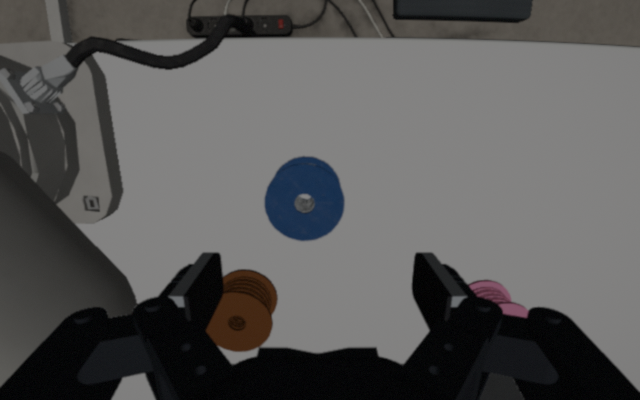

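View pics/s19.png

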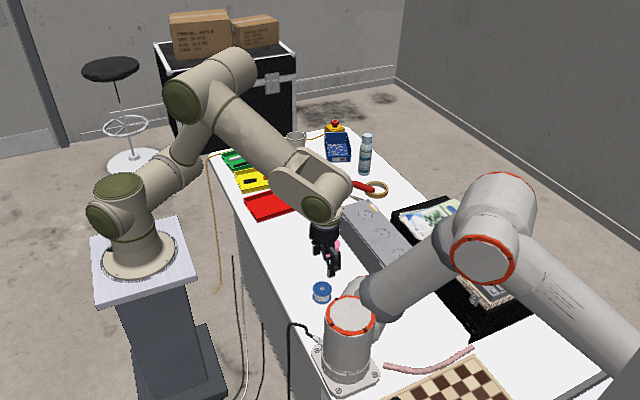

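Run:
```python
from h import *
c=cal("wrist"); im=cv2.imread("pics/w19.png"); m=masks(im)
print("reel top fit pts",plane(c,[(304,202),(265,202),(344,202),(304,240),(305,164)],37).round(1))
print("bottom circle top edge",plane(c,[(305,157)],3).round(1))
print("brown",plane(c,[(237,323),(205,323),(272,323)],37).round(1))
print("armbase plate edge",plane(c,[(120,185),(90,215)],10).round(0), "link edge", plane(c,[(135,295)],150).round(0))
H=m["H"];
```

```text
reel top fit pts [[ 463.4 -396.2   37. ]
 [ 463.3 -423.1   37. ]
 [ 463.5 -368.6   37. ]
 [ 491.7 -396.6   37. ]
 [ 437.  -395.2   37. ]]
bottom circle top edge [[ 437.5 -396.4    3. ]]
brown [[ 562.2 -450.1   37. ]
 [ 562.5 -475.5   37. ]
 [ 562.  -422.6   37. ]]
armbase plate edge [[ 457. -541.   10.]
 [ 482. -570.   10.]] link edge [[ 465. -453.  150.]]
```

Run:
```python
from h import *
for z in (0,50,100,150,200,250): print(z,*[proj(cal(n),[(424,-600,z),(424,-644,z),(424,-700,z),(464,-440,z)]).round(0).tolist() for n in("side","scene")])
c=cal("wrist");print(c[2][:3,3].round(0)); o,v=rays(c,[(135,298),(80,225),(20,165)])
for vv in v:
  for z in (40,80,120,160): print((o+vv*(z-o[2])/vv[2]).round(0),end=" ")
  print()
im=cv2.imread("pics/s19.png")[220:400,260:460]; cv2.imwrite("pics/s19c.png",cv2.resize(im,None,fx=3,fy=3,interpolation=cv2.INTER_CUBIC))
```

```text
0 [[341.0, 359.0], [350.0, 373.0], [361.0, 392.0], [328.0, 308.0]] [[431.0, 387.0], [446.0, 402.0], [466.0, 423.0], [391.0, 326.0]]
50 [[343.0, 348.0], [351.0, 362.0], [363.0, 381.0], [329.0, 297.0]] [[436.0, 382.0], [452.0, 398.0], [473.0, 419.0], [394.0, 319.0]]
100 [[344.0, 336.0], [353.0, 350.0], [364.0, 370.0], [329.0, 285.0]] [[441.0, 376.0], [458.0, 393.0], [481.0, 415.0], [397.0, 311.0]]
150 [[345.0, 323.0], [354.0, 337.0], [367.0, 357.0], [330.0, 272.0]] [[447.0, 370.0], [466.0, 387.0], [490.0, 410.0], [400.0, 302.0]]
200 [[346.0, 309.0], [356.0, 324.0], [369.0, 344.0], [331.0, 258.0]] [[454.0, 363.0], [473.0, 381.0], [499.0, 405.0], [404.0, 293.0]]
250 [[348.0, 295.0], [358.0, 310.0], [371.0, 330.0], [332.0, 244.0]] [[462.0, 355.0], [482.0, 374.0], [510.0, 399.0], [408.0, 283.0]]
[ 400. -387.  251.]
[ 539. -526.   40.] [ 512. -500.   80.] [ 486. -473.  120.] [ 459. -447.  160.] 
[ 479. -557.   40.] [ 464. -525.   80.] [ 449. -492.  120.] [ 434. -460.  160.] 
[ 435. -592.   40.] [ 429. -553.   80.] [ 422. -514.  120.] [ 415. -475.  160.]
```

View pics/s19c.png

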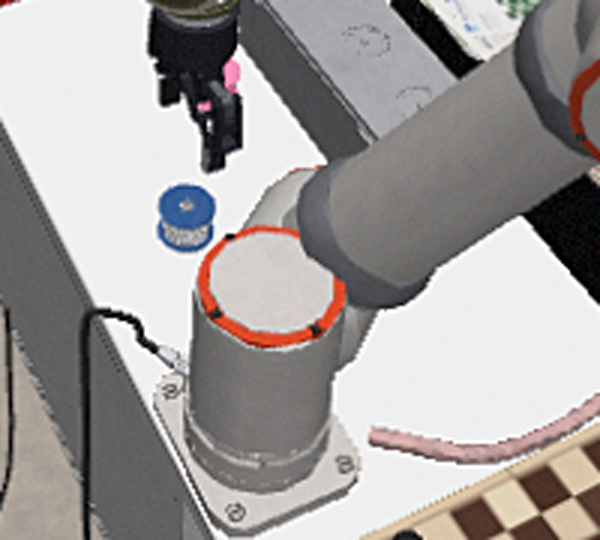

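The neighbouring arm stands close to the reel, so I'm locating its nearest part by crossing views.

Run:
```python
from h import *
cs=cal("side"); sc=cal("scene")
for n,c,px in(("side",cs,[(353,280),(340,290),(362,277),(326,325)]),("scene",sc,[(422,320),(430,303),(455,302),(470,305)])):
  for p in px:
    print(n,p,[plane(c,[p],z)[0].round(0)[:2].tolist() for z in (80,120,160,200,240)])
im=cv2.imread("pics/c11.png")[260:400,350:550]; cv2.imwrite("pics/c11c.png",cv2.resize(im,None,fx=4,fy=4,interpolation=cv2.INTER_CUBIC))
```

```text
side (353, 280) [[541.0, -436.0], [521.0, -467.0], [501.0, -497.0], [480.0, -528.0], [460.0, -558.0]]
side (340, 290) [[491.0, -454.0], [473.0, -484.0], [455.0, -513.0], [437.0, -543.0], [419.0, -573.0]]
side (362, 277) [[569.0, -437.0], [548.0, -467.0], [527.0, -498.0], [505.0, -528.0], [484.0, -559.0]]
side (326, 325) [[405.0, -542.0], [391.0, -568.0], [377.0, -594.0], [362.0, -620.0], [348.0, -646.0]]
scene (422, 320) [[500.0, -492.0], [482.0, -496.0], [464.0, -500.0], [445.0, -504.0], [427.0, -508.0]]
scene (430, 303) [[549.0, -478.0], [528.0, -483.0], [508.0, -487.0], [487.0, -492.0], [467.0, -497.0]]
scene (455, 302) [[596.0, -518.0], [574.0, -521.0], [551.0, -524.0], [528.0, -527.0], [506.0, -530.0]]
scene (470, 305) [[617.0, -548.0], [594.0, -549.0], [570.0, -551.0], [546.0, -552.0], [523.0, -554.0]]
```

View pics/c11c.png

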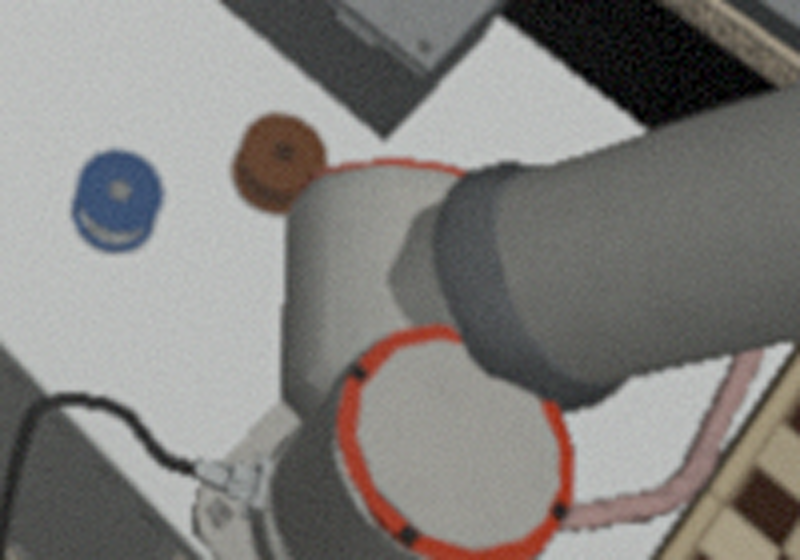

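The neighbour's shoulder housing is at about (505,-490,160). The open gripper reaches y≈-450, which leaves about 40 mm. I'll open only to about 75 mm and go straight down.

>>> drive_tool(
  rows=[
    [[-0.06,-0.105,-0.1,0,0,0],[-0.06,-0.105,-0.4,0,0,0],[-0.06,-0.105,-0.5,0,0,0],[-0.06,-0.105,-0.5,0,0,0]],
  ],
  fingers=0.78,
)

```text
time_s: 35.3
eef_pos: [463.5, -396.4, 231.6]
ee_rot: [0.0, 0.001, 1.0, 0.002]
force: [0.7, -0.4, 0.3]
grip_width: 0.889
```

Run:
```python
from h import *
st()
c,im=cap("wrist","w20"); print(proj(c,[(464,-396,37)]))
```

```text
t 35.3 pos [ 463.5 -396.4  231.6] jaw [0.001 1.    0.003] z [ 0.001  0.003 -1.   ] j [-0.9   0.67  1.42  0.    1.05 -2.47] F [ 0.7 -0.4  0.3] g 0.889
[[320.03395045 240.52904233]]
```

View pics/w20.png

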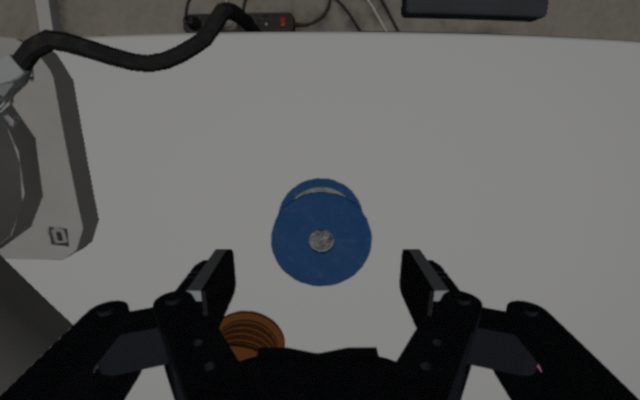

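The reel is centred between the pads; its top centre is at (321,240). Descending.

>>> drive_tool(
  rows=[
    [[0,0,-0.3,0,0,0],[0,0,-0.5,0,0,0],[0,0,-0.5,0,0,0],[0,0,-0.5,0,0,0]],
  ],
)

```text
time_s: 35.85
eef_pos: [463.9, -396.7, 183.5]
ee_rot: [0.001, 0.001, 1.0, 0.0]
force: [0.3, -1.1, 0.5]
grip_width: 0.888
```

>>> drive_tool(
  rows=[
    [[0,0,-0.115,-0.002,0,0],[0,0,-0.115,-0.002,0,0],[0,0,-0.115,-0.002,0,0],[0,0,-0.115,-0.002,0,0]],
  ],
)

```text
time_s: 36.35
eef_pos: [464.0, -396.8, 172.2]
ee_rot: [0.001, 0.001, 1.0, -0.001]
force: [0.1, -0.2, 0.0]
grip_width: 0.89
```

>>> drive_tool(
  rows=[
    [[0,0.005,-0.018,0,0,0],[0,0.005,-0.018,0,0,0],[0,0.005,-0.018,0,0,0]],
  ],
)

```text
time_s: 36.72
eef_pos: [463.9, -396.3, 170.5]
ee_rot: [0.002, 0.001, 1.0, -0.001]
force: [1.0, -0.1, -0.5]
grip_width: 0.889
```

>>> drive_tool(
  rows=[
    [[0,0,0,0,0,0],[0,0,0,0,0,0],[0,0,0,0,0,0],[0,0,0,0,0,0],[0,0,0,0,0,0]],
  ],
  fingers=-1,
  force=70,
)

```text
time_s: 37.35
eef_pos: [464.0, -396.3, 171.1]
ee_rot: [0.002, 0.001, 1.0, -0.001]
force: [-1.5, 1.8, 6.1]
grip_width: 0.624
```

>>> drive_tool(
  rows=[
    [[0,0,0.1,0,0,0],[0,0,0.3,0,0,0],[0,0,0.5,0,0,0],[0,0,0.5,0,0,0]],
  ],
)

```text
time_s: 37.85
eef_pos: [464.3, -396.6, 223.5]
ee_rot: [0.003, 0.001, 1.0, -0.003]
force: [-0.7, 0.2, -2.1]
grip_width: 0.623
```

Run:
```python
from h import *
st()
c,im=cap("wrist","w21"); c,im=cap("side","s21"); cv2.imwrite("pics/s21c.png",cv2.resize(im[200:340,250:410],None,fx=4,fy=4))
```

```text
t 37.85 pos [ 464.3 -396.6  223.5] jaw [ 0.001  1.    -0.006] z [ 0.006 -0.006 -1.   ] j [-0.9   0.68  1.42  0.    1.03 -2.47] F [-0.7  0.2 -2.1] g 0.623
```

View pics/w21.png

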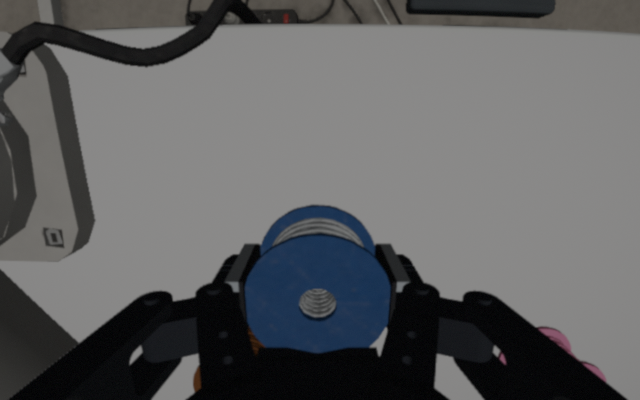

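View pics/s21c.png

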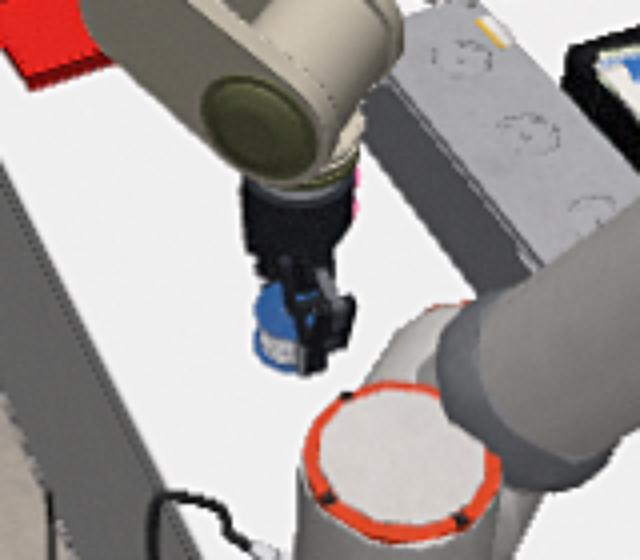

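The reel is held level with both flanges between the pads. Carrying it to the red tray centre at (484,66).

>>> drive_tool(
  rows=[
    [[0,0.4,0.3,0,0,0],[0.1,0.8,0.3,0,0,0],[0.2,1,0.3,0,0,0],[0.2,1,0.3,0,0,0]],
  ],
)

```text
time_s: 38.45
eef_pos: [484.3, -295.0, 250.6]
ee_rot: [0.001, -0.0, 1.0, -0.001]
force: [-0.0, 0.1, -1.9]
grip_width: 0.625
```

>>> drive_tool(
  rows=[
    [[0,0.4,0,0,0,0],[0,0.8,0,0,0,0],[0,1,0,0,0,0],[0,1,0,0,0,0]],
  ],
)

```text
time_s: 38.95
eef_pos: [484.3, -194.9, 250.5]
ee_rot: [0.001, -0.001, 1.0, -0.001]
force: [1.1, -0.5, -1.1]
grip_width: 0.621
```

>>> drive_tool(
  rows=[
    [[0,0.4,0,0,0,0],[0,0.8,0,0,0,0],[0,1,0,0,0,0],[0,1,0,0,0,0]],
  ],
)

```text
time_s: 39.45
eef_pos: [484.6, -95.1, 250.5]
ee_rot: [0.001, -0.001, 1.0, -0.001]
force: [0.0, -1.1, -1.5]
grip_width: 0.623
```

>>> drive_tool(
  rows=[
    [[0,0.4,0,0,0,0],[0,0.8,0,0,0,0],[0,1,0,0,0,0],[0,1,0,0,0,0]],
  ],
)

```text
time_s: 39.95
eef_pos: [485.1, 4.5, 250.6]
ee_rot: [0.001, -0.002, 1.0, -0.001]
force: [0.9, -1.0, -1.1]
grip_width: 0.626
```

Run:
```python
from h import *
st()
c,im=cap("wrist","w22")
```

```text
t 39.95 pos [485.1   4.5 250.6] jaw [-0.003  1.    -0.003] z [ 0.003 -0.003 -1.   ] j [-0.23  0.41  1.8  -0.    0.92 -1.8 ] F [ 0.9 -1.  -1.1] g 0.626
```

View pics/w22.png

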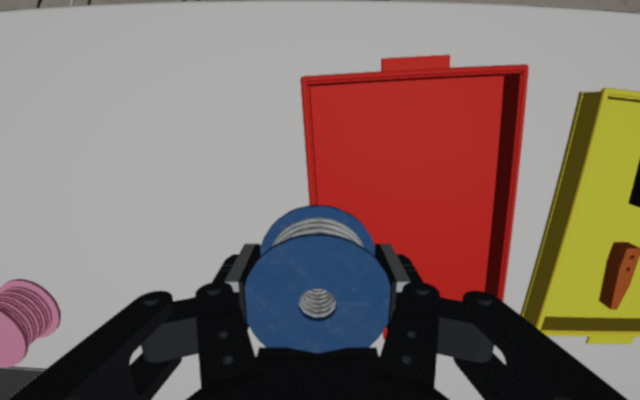

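>>> drive_tool(
  rows=[
    [[-0.01,0.4,0,0.002,0.002,0.045],[-0.01,0.62,-0.1,0.002,0.002,0.045],[-0.01,0.62,-0.4,0.002,0.002,0.045],[-0.01,0.62,-0.55,0.002,0.002,0.045],[-0.01,0.62,-0.55,0.002,0.002,0.045],[-0.01,0.62,-0.55,0.002,0.002,0.045]],
  ],
)

```text
time_s: 40.75
eef_pos: [484.5, 65.3, 196.3]
ee_rot: [0.001, -0.036, 0.999, -0.0]
force: [0.1, -1.3, -0.9]
grip_width: 0.625
```

Run:
```python
from h import *
st()
c,im=cap("wrist","w23")
```

```text
t 40.75 pos [484.5  65.3 196.3] jaw [-0.072  0.997 -0.   ] z [ 0.001  0.    -1.   ] j [-0.11  0.52  1.82  0.    0.8  -1.75] F [ 0.1 -1.3 -0.9] g 0.625
```

View pics/w23.png

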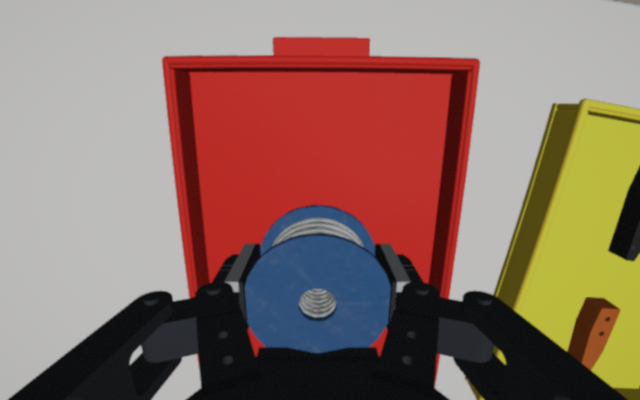

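>>> drive_tool(
  rows=[
    [[0,0,-0.12,0,0,0],[0,0,-0.215,0,0,0],[0,0,-0.215,0,0,0],[0,0,-0.215,0,0,0]],
  ],
)

```text
time_s: 41.3
eef_pos: [484.4, 65.5, 174.6]
ee_rot: [0.0, -0.036, 0.999, -0.0]
force: [0.4, 0.8, -1.2]
grip_width: 0.622
```

>>> drive_tool(
  rows=[
    [[0,0,-0.003,0,0,0],[0,0,-0.003,0,0,0],[0,0,-0.003,0,0,0]],
  ],
)

```text
time_s: 41.68
eef_pos: [484.4, 65.5, 174.3]
ee_rot: [0.001, -0.036, 0.999, -0.0]
force: [0.3, -0.2, -1.3]
grip_width: 0.621
```

>>> drive_tool(
  rows=[
    [[0,0,0,0,0,0],[0,0,0,0,0,0],[0,0,0,0,0,0],[0,0,0,0,0,0]],
  ],
  fingers=0.55,
)

```text
time_s: 42.18
eef_pos: [484.5, 65.4, 174.4]
ee_rot: [0.001, -0.036, 0.999, -0.0]
force: [0.2, -0.8, -0.4]
grip_width: 0.777
```

>>> drive_tool(
  rows=[
    [[0,0,0.3,0,0,0],[0,0,0.8,0,0,0],[0,0,1,0,0,0],[0,0,1,0,0,0]],
  ],
)

```text
time_s: 42.68
eef_pos: [484.6, 65.5, 275.4]
ee_rot: [0.002, -0.036, 0.999, -0.0]
force: [0.6, 0.2, -1.1]
grip_width: 0.775
```

>>> drive_tool(
  rows=[
    [[-0.6,0.4,0.3,0,0,0],[-0.8,0.8,0.6,0,0,0],[-0.8,1,0.8,0,0,0],[-0.8,1,0.8,0,0,0]],
  ],
)

```text
time_s: 43.18
eef_pos: [404.4, 166.4, 355.4]
ee_rot: [0.003, -0.038, 0.999, -0.0]
force: [-0.5, -0.7, -1.1]
grip_width: 0.778
```

Run:
```python
from h import *
st()
c,im=cap("wrist","w24"); cap("scene","c24"); c,im=cap("side","s24"); cv2.imwrite("pics/s24c.png",cv2.resize(im[120:240,200:400],None,fx=4,fy=4,interpolation=cv2.INTER_CUBIC))
```

```text
t 43.17 pos [404.4 166.4 355.4] jaw [-0.075  0.997 -0.001] z [ 0.005 -0.    -1.   ] j [ 0.12  0.17  1.82 -0.    1.15 -1.52] F [-0.5 -0.7 -1.1] g 0.778
```

View pics/w24.png

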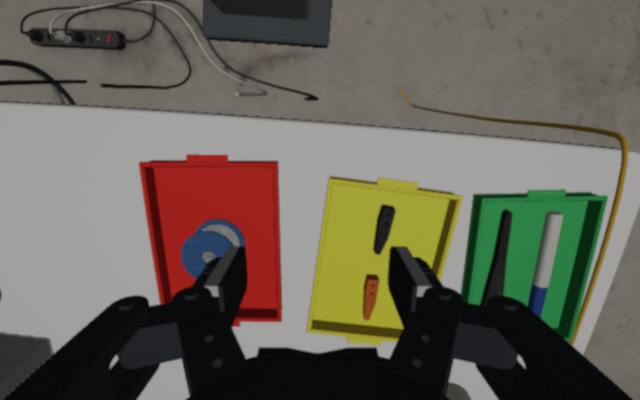

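View pics/s24c.png

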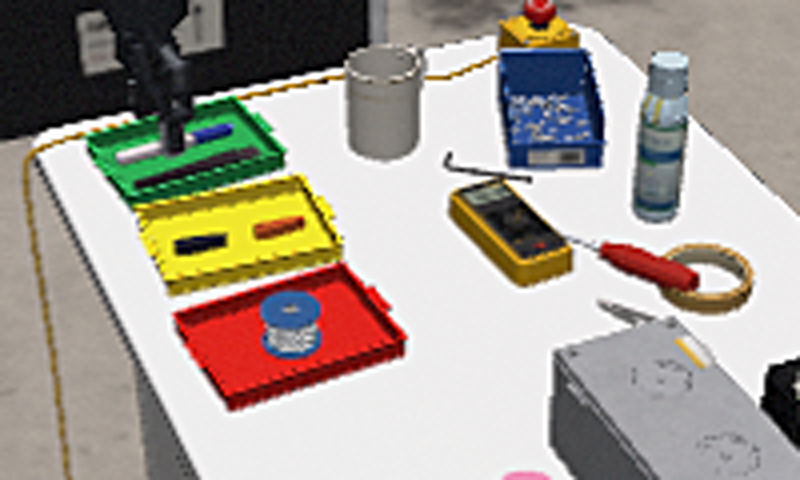

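View pics/c24.png

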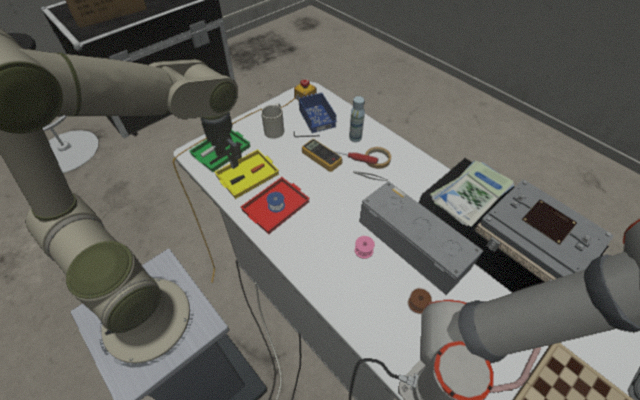

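The reel stands upright at the centre of the red tray, and the fingers, marker and brush lie flat in theirs. The mug, multimeter, and the pink and brown reels have not moved. The gripper is clear, so I'm handing in.

Run:
```python
from rig import ctrl
print(ctrl.finish_job())
```

```text
the job is handed in; nothing more can be done
None
```

All five things are in their trays, and the job was handed in at about 43 s of the 112 s allowed. I placed them in the order listed: orange finger, black finger, marker, brush, then the blue reel.

- **Last pictures:** the wrist, side and scene views show the two fingers apart and flat in the yellow tray. The marker and brush lie side by side along the green tray. The reel stands upright on its flange in the middle of the red tray. The mug, multimeter and the pink and brown reels look unmoved, and the arm is well clear.
- **Forces:** while closing, the force readings reached about 5–10 N upward as the pads swung down. That is well below the limits, and nothing slipped.
- **Not fully checked:** in the last wrist picture the gripper hides the near ends of the brush and marker. Their clearance there rests on an earlier view and the side picture, and neither showed a problem. I judged flatness by eye from the pictures and did not measure it. No check failed or disagreed.

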